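# Clear the tile chips from the cutting slab and close the chip well

## Task

Lift the lid off the chip well of the tile-cutting slab and lay it flat on the bench clear of the slab, then wipe every loose chip off the marble into the well with the scraper block, without the gripper, the lid or the bar pushing any chip. Then seat the lid back on the well, lay the aluminium bar across both brass posts, down in their notches and centred, and leave the scraper standing upright on the bench. Leave the glass, sugar bowl, jar and cup by the slab where they are.

Things in the scene. Friction and masses are not known exactly. Their poses are not given: they have to be found in the camera images.
- work_slab: fixed tile-cutting slab, 200 mm (its x) by 330 mm (its y), 80 mm high; origin at the centre of its underside, on the bench. Flat marble top at z = 80 mm from y = -35 to y = +165 mm, x = -100 to 100 mm, without any rim. The chip well lies beyond its edge at y = -35 mm
- well (a point): centre of the chip well's mouth, at (0, -90, 80) mm in the slab's frame, same axes. The well is an open pit, inside 170 mm (x) by 110 mm (y), 70 mm deep; one side is the edge of the marble, its other walls are wood (15 mm at the x sides, 20 mm at the -y end), all level with the marble
- seats (a point): midway between the seats of two brass posts that flank the well, at (0, -90, 132) mm in the slab's frame, same axes. Seats at x = -126 and +126 mm (22 mm long in x), at this height (132 mm), each between two cheeks 16 mm high that leave a notch 36 mm wide along y, open along x and on top
- lid_grip (a point): loose wooden lid, 0.25 kg, starts on the well; point: centre of its handle, a ridge 60 (x) by 20 (y) by 36 mm high. Under the handle a plate 200 x 135 x 12 mm, under that a plug 150 x 90 x 8 mm that drops loosely into the well. The lid's foot is 38 mm below the point. Seated: point 30 mm above point well, x axes parallel. It can lie flat on the bench on its plug
- scraper_center (a point): scraper block, 0.25 kg, standing on the bench, 62 mm high; this point is its centre, 31 mm above its underside. Heavy steel foot 64 mm (x) by 50 mm (y) by 22 mm high, its long faces do the pushing; above it the wooden grip, 54 mm (x) by 24 mm (y), 40 mm high
- bar_center (a point): aluminium retaining bar lying on the bench, 0.18 kg, 290 mm long (its x), 22 mm wide (y), 26 mm high (z); this point is its centre. Laid across both posts it is 13 mm above point seats, just over the handle of the seated lid
- chip1_center (a point): loose terracotta tile chip, 22 x 18 x 10 mm (x, y, z), 12 g, lying on the marble to start with; this point is its centre. May be absent
- chip2_center (a point): loose terracotta tile chip, 20 x 20 x 10 mm (x, y, z), 12 g, lying on the marble to start with; this point is its centre. May be absent
- chip3_center (a point): loose terracotta tile chip, 24 x 16 x 11 mm (x, y, z), 12 g, lying on the marble to start with; this point is its centre. May be absent
- chip4_center (a point): loose terracotta tile chip, 20 x 18 x 10 mm (x, y, z), 12 g, lying on the marble to start with; this point is its centre. May be absent
- chip5_center (a point): loose terracotta tile chip, 22 x 20 x 11 mm (x, y, z), 12 g, lying on the marble to start with; this point is its centre. May be absent
- chip6_center (a point): loose terracotta tile chip, 18 x 18 x 10 mm (x, y, z), 12 g, lying on the marble to start with; this point is its centre. May be absent
- glass_b: etched green tea glass standing on the bench, 56 mm wide, 85 mm high; origin at the centre of its underside
- sugar_bowl: hexagonal blue ceramic sugar bowl on the bench, 80 mm wide, 50 mm high; origin at the centre of its underside
- grout_jar: closed white ceramic jar on the bench, 64 mm wide, 75 mm high; origin at the centre of its underside
- brush_cup: empty terracotta cup on the bench, 68 mm wide, 85 mm high; origin at the centre of its underside

How it is judged:
On the way, in this order (a step that is already met when the one before it is completed fails the run):
1. the lid lies flat on the bench, released, its handle at least 150 mm from the slab's centre (horizontal distance between lid_grip and work_slab above 0.15 m and height (world z) of lid_grip below 0.048 m and angle between lid_grip's own z axis and vertical below 0.1 rad and contact force between the fingers and lid below 0.1 N and linear speed of lid below 0.03 m/s), for 0.2 s.
2. with the lid still off, the scraper pushes a chip ((contact force between scraper and chip1 above 0.02 N or contact force between scraper and chip2 above 0.02 N or contact force between scraper and chip3 above 0.02 N or contact force between scraper and chip4 above 0.02 N or contact force between scraper and chip5 above 0.02 N or contact force between scraper and chip6 above 0.02 N)).
3. every chip is in the well while the lid is still off (x of chip1_center in the frame of work_slab between -0.085 and 0.085 m and y of chip1_center in the frame of work_slab between -0.145 and -0.035 m and z of each of chip1_center, chip2_center, chip3_center, chip4_center, chip5_center, chip6_center in the frame of work_slab below 0.072 m and x of chip2_center in the frame of work_slab between -0.085 and 0.085 m and y of chip2_center in the frame of work_slab between -0.145 and -0.035 m and x of chip3_center in the frame of work_slab between -0.085 and 0.085 m and y of chip3_center in the frame of work_slab between -0.145 and -0.035 m and x of chip4_center in the frame of work_slab between -0.085 and 0.085 m and y of chip4_center in the frame of work_slab between -0.145 and -0.035 m and x of chip5_center in the frame of work_slab between -0.085 and 0.085 m and y of chip5_center in the frame of work_slab between -0.145 and -0.035 m and x of chip6_center in the frame of work_slab between -0.085 and 0.085 m and y of chip6_center in the frame of work_slab between -0.145 and -0.035 m and horizontal distance between lid_grip and work_slab above 0.15 m), for 0.2 s.
4. the lid is seated on the well again (x of lid_grip in the frame of work_slab between -0.015 and 0.015 m and y of lid_grip in the frame of work_slab between -0.105 and -0.075 m and z of lid_grip in the frame of work_slab between 0.105 and 0.114 m and angle between lid_grip's own z axis and vertical below 0.05 rad), for 0.2 s.
At the end, for the whole second after the job is handed in: All chips in the well below its rim; lid seated on it (handle within 15 mm, level within 0.05 rad); bar down in both notches (within 14 mm lengthwise, 12 mm across, 5 mm in height, parallel within 0.08 rad); scraper upright on the bench; all at rest (all of step 4 and x of chip1_center in the frame of work_slab between -0.085 and 0.085 m and y of chip1_center in the frame of work_slab between -0.145 and -0.035 m and z of each of chip1_center, chip2_center, chip3_center, chip4_center, chip5_center, chip6_center in the frame of work_slab below 0.072 m and x of chip2_center in the frame of work_slab between -0.085 and 0.085 m and y of chip2_center in the frame of work_slab between -0.145 and -0.035 m and x of chip3_center in the frame of work_slab between -0.085 and 0.085 m and y of chip3_center in the frame of work_slab between -0.145 and -0.035 m and x of chip4_center in the frame of work_slab between -0.085 and 0.085 m and y of chip4_center in the frame of work_slab between -0.145 and -0.035 m and x of chip5_center in the frame of work_slab between -0.085 and 0.085 m and y of chip5_center in the frame of work_slab between -0.145 and -0.035 m and x of chip6_center in the frame of work_slab between -0.085 and 0.085 m and y of chip6_center in the frame of work_slab between -0.145 and -0.035 m and x of bar_center in the frame of work_slab between -0.014 and 0.014 m and y of bar_center in the frame of work_slab between -0.102 and -0.078 m and z of bar_center in the frame of work_slab between 0.14 and 0.15 m and angle between the x axis of bar_center and the x axis of work_slab, either way round below 0.08 rad and height (world z) of scraper_center below 0.037 m and angle between scraper_center's own z axis and vertical below 0.1 rad and linear speed of each of lid, bar, scraper below 0.02 m/s); the robot touches nothing.
It fails at once if the gripper or arm pushes a chip (contact force between any of the fingers, the arm and chip1 above 0.5 N or contact force between any of the fingers, the arm and chip2 above 0.5 N or contact force between any of the fingers, the arm and chip3 above 0.5 N or contact force between any of the fingers, the arm and chip4 above 0.5 N or contact force between any of the fingers, the arm and chip5 above 0.5 N or contact force between any of the fingers, the arm and chip6 above 0.5 N).
It fails at once if the lid or the bar pushes a chip that is not down in the well ((contact force between lid and chip1 above 0.5 N and z of chip1_center in the frame of work_slab above 0.072 m) or (contact force between lid and chip2 above 0.5 N and z of chip2_center in the frame of work_slab above 0.072 m) or (contact force between lid and chip3 above 0.5 N and z of chip3_center in the frame of work_slab above 0.072 m) or (contact force between lid and chip4 above 0.5 N and z of chip4_center in the frame of work_slab above 0.072 m) or (contact force between lid and chip5 above 0.5 N and z of chip5_center in the frame of work_slab above 0.072 m) or (contact force between lid and chip6 above 0.5 N and z of chip6_center in the frame of work_slab above 0.072 m) or (contact force between bar and chip1 above 0.5 N and z of chip1_center in the frame of work_slab above 0.072 m) or (contact force between bar and chip2 above 0.5 N and z of chip2_center in the frame of work_slab above 0.072 m) or (contact force between bar and chip3 above 0.5 N and z of chip3_center in the frame of work_slab above 0.072 m) or (contact force between bar and chip4 above 0.5 N and z of chip4_center in the frame of work_slab above 0.072 m) or (contact force between bar and chip5 above 0.5 N and z of chip5_center in the frame of work_slab above 0.072 m) or (contact force between bar and chip6 above 0.5 N and z of chip6_center in the frame of work_slab above 0.072 m)).
It fails at once if a bystander is moved by more than 30 mm (distance of any of glass_b, sugar_bowl, grout_jar, brush_cup from where it was at the start of the episode above 0.03 m).
Of chip1, chip2, chip3, chip4, chip5, chip6 only 4 to 6 are there at a start; the rules pass over those that are not, and their reading is None.
At some moment in a run one of scraper, bar may be knocked a few centimetres aside while the robot is not near it.
Once in a run the grip may slacken for a moment while it holds something.
It also fails if it takes over 200 s, if anything falls off the work surface, if the arm or the gripper's body presses on something with over 40 N, if the wrist force passes 120 N, or if a joint passes its speed limit or range.

## Robot

A 6-joint arm with a two-finger parallel gripper is mounted at the origin on the work surface. World frame = base frame: x ahead of the robot, y to its left, z up, the work surface at z = 0. Lengths are in m, angles in rad, forces in N, time in s.
With the tool pointing down it reaches from about 0.35 to 0.775 m from the base axis. Payload 7.3 kg.
Tool frame: the origin (TCP) lies on the centre line of the jaws, within the pads' length; the fingertips stand 14 mm ahead of it and the grasp point (between the pads) lies 5 mm behind it; z points along the fingers, y is the direction in which the jaws open and shut (so a half turn about z gives the same grasp; the last joint's range is limited). The gripper opens to 92 mm and grips with 3 to 60 N. Pads are 19 mm wide; open, the fingers measure 130 mm over their backs; the gripper's body (75 mm by 190 mm) begins 47 mm behind the grasp point.
Start: joints at [-1.457, 0.342, 1.524, -0, 1.275, -0.146], TCP at [0.135, -0.507, 0.241] pointing down, gripper open.
Joint ranges: [-2.53, 2.53], [-0.77, 2.02], [0.04, 2.7], [-1, 4.14], [0.28, 2.66], [-3.11, 3.11]. Speed limits (rad/s): [2.57, 2.57, 3.14, 3.14, 3.14, 3.14].

## Interface

Orientations are given as [roll, pitch, yaw] about the fixed x, y, z axes, in that order (R = Rz(yaw) Ry(pitch) Rx(roll)).
In Python, from cell import telemetry, cams, robot gives the robot as it stands.
- The arm moves only by the tool servo_tool, never from a script. Its argument "targets" is text: rows parted by semicolons, each of 4 numbers parted by spaces: the shift along the tool's x, y, z in mm, then the turn about the tool's z in rad. In form: x y z yaw; .... A call has 1 to 20 rows; each row shifts and turns the pose as measured when the row begins, along the tool's axes as they then stand; what a row does not reach is not made up. A row lasts 1/8 s, in which the tool goes at most 62.5 mm and 10.7 degrees, less where a joint would pass 70% of its speed; a pose out of reach is approached as far as the arm can. A call with a gripper value outside its range is refused whole. "hand" is the opening, from 0 (shut) to 1 (fully open), set as the call begins (left out, the last holds). The fingers move at their own pace and stop on an object; "squeeze" is the grip in N (left out, the last holds). Time passes only in rows, so rows that do not move let the fingers close. It gives the time, the measured TCP pose, the force and the opening at its end, in the units of the state.
- telemetry.observe(): the state, without advancing time (a new reading comes with each control period).
- cams.read_camera(name): name is "side" or "top"; returns a dict with "color" (420x560x3 uint8, red, green, blue), "K" (3x3 intrinsics, pixels), "R" (3x3) and "t" (3): a world point X has camera coordinates R X + t. Camera axes: x right, y down, z forward; pixel columns grow to the right and rows downward; lengths in m; the calibration is good to about 2 mm. A picture is of the moment at which its call begins. There is no depth.
- robot.hand_in(): hands the job in, once; it reports no verdict.
Trained networks look in a picture, given as the dict that the camera call returned (one of the last four; its "shot" number tells which), for a name from the list of things; names that differ only in an ending like _2 or _b are one class to them, and where a whole thing is asked for, a point or a joint stands for the part that bears it (a point fixed in the world has none). Each returns a list of dicts, best first, with "score" (0 to 1); they miss things now and then, are a little off and sometimes report something else, mostly with a low value. They report only what shows in the picture. A call takes as long as a camera call.
- cams.cut_out(picture, query): "region" (420x560 bool, what is visible of it) and "extent" ([centre column, centre row, width, height] in pixels, round what is visible of it).
The state is a dict: "time": time; "qpos": joint angles; "qvel": joint speeds; "joint_efforts": joint torques, N m; "tool_pos": TCP position; "tool_rot": TCP orientation; "contact_force": force on the tool from outside, world axes, zero at the start; "torque": the same for the moment, N m; "opening": finger opening in m.
Only numpy, scipy, OpenCV 4.12 (cv2) and the standard library are available. Lean on these libraries where they do the work, as an engineer would, in place of code of your own. Each camera call takes 0.05 s, during which the arm holds its last target.

## Working session

There is one attempt and no reset: what is moved stays moved. The work goes in short steps, Python scripts to look and compute and a tool call to move; the robot and the scene stay as the last step left them, time stands still between calls to the robot, and variables do not carry over. Pictures are saved under pics/ and viewed, and the job is handed in when it is done.

Besides the shell and the picture viewer there is one more tool, called after ">>>" as name(argument=value, ...) on one line, values as JSON. servo_tool: Moves the arm, as the interface text tells. Its arguments: {"type":"object","properties":{"targets":{"type":"string"},"hand":{"type":"number"},"squeeze":{"type":"number"}},"required":["targets"]}

```bash
ls; mkdir -p pics; python3 - <<'E'
from cell import telemetry,cams,robot
import cv2
print(telemetry.observe())
for n in("side","top"):
    p=cams.read_camera(n); cv2.imwrite(f"pics/{n}0.png",p["color"][:,:,::-1]); print(n,p["K"],p["R"],p["t"],p["shot"])
E
```

```text
pics
{'time': 0.0, 'qpos': array([-1.45698399e+00,  3.42719219e-01,  1.52499197e+00, -1.01884638e-05,
        1.27537363e+00, -1.45974827e-01]), 'qvel': array([ 1.38522055e-03, -9.74158986e-04,  2.01047597e-03, -8.71644957e-06,
       -2.10971817e-03,  3.49302453e-04]), 'joint_efforts': array([-2.41495372e-04, -4.31239772e+01, -2.44220835e+01,  7.16014858e-02,
        5.59158681e-02, -1.35685577e-04]), 'tool_pos': array([ 0.13484848, -0.50700583,  0.2400555 ]), 'tool_rot': array([-3.14011494e+00, -2.07406473e-04,  2.59789981e-01]), 'contact_force': array([-0.01953297,  0.38526926,  0.03334089]), 'torque': array([ 0.01918002, -0.05517336,  0.0143034 ]), 'opening': 0.09191282876094681}
side [[481.30891688   0.         276.93851444]
 [  0.         481.30891688 211.5795741 ]
 [  0.           0.           1.        ]] [[-0.99696107 -0.07648943 -0.01476482]
 [-0.0287592   0.53752479 -0.84275739]
 [ 0.07239849 -0.83977168 -0.53809106]] [0.57469039 0.08919622 1.22006261] 1
top [[390.26326951   0.         276.94462752]
 [  0.         390.26326951 208.76438152]
 [  0.           0.           1.        ]] [[-1.74706156e-03 -9.99452841e-01  3.30297852e-02]
 [-9.97801010e-01 -4.46215117e-04 -6.62792913e-02]
 [ 6.62577644e-02 -3.30729471e-02 -9.97254275e-01]] [0.01600908 0.57511475 0.94678924] 2
```

View pics/side0.png

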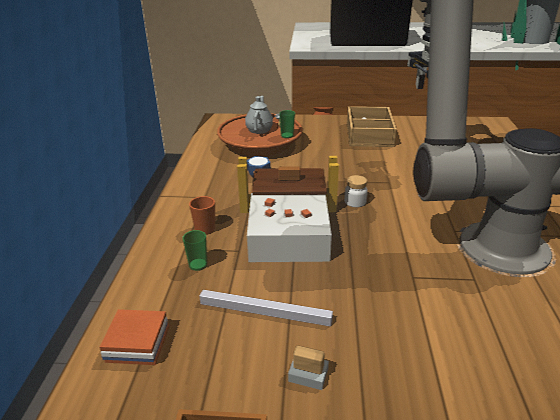

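View pics/top0.png

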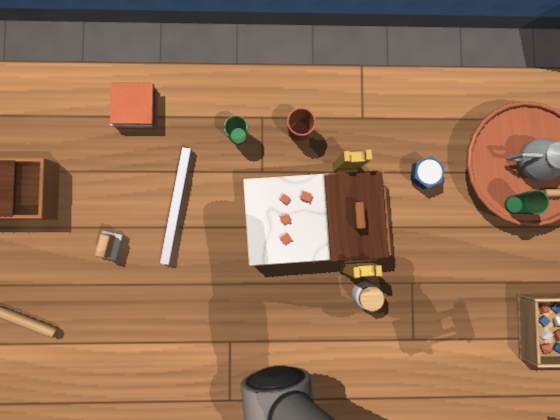

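```bash
cat > h.py <<'E'
from cell import telemetry,cams,robot
import cv2, numpy as np
def ray(p,u,v,z):
    d=p["R"].T@np.linalg.inv(p["K"])@np.array([u,v,1.]); c=-p["R"].T@p["t"]
    return c+d*(z-c[2])/d[2]
def proj(p,X):
    X=np.atleast_2d(X); c=X@p["R"].T+p["t"]; q=c@p["K"].T; return q[:,:2]/q[:,2:]
def shot(n,name=None,crop=None,s=1):
    p=cams.read_camera(n)
    if name: save(p,name,crop,s)
    return p
def save(p,name,crop=None,s=1,pts=None):
    im=p["color"][:,:,::-1].copy()
    x0,y0,x1,y1=crop or (0,0,560,420)
    im=cv2.resize(im[y0:y1,x0:x1],None,fx=s,fy=s,interpolation=cv2.INTER_CUBIC)
    if pts is not None:
        for u,v in pts: cv2.circle(im,(int((u-x0+.5)*s),int((v-y0+.5)*s)),2,(255,0,255),-1)
    cv2.imwrite(f"pics/{name}.png",im)
def rect(m):
    c,_=cv2.findContours(m.astype(np.uint8),cv2.RETR_EXTERNAL,cv2.CHAIN_APPROX_NONE)
    return max(c,key=cv2.contourArea)[:,0].astype(float)
E
python3 - <<'E'
from h import *
for n in("top","side"):
    p=shot(n)
    save(p,n+"z",(230,110,450,320) if n=="top" else (180,140,400,280),3.5 if n=="side" else 2.8)
    for q in["work_slab","lid_grip","scraper_center","bar_center","chip1_center","glass_b","sugar_bowl","grout_jar","brush_cup"]:
        for r in cams.cut_out(p,q)[:7]:
            e=np.array(r["extent"]); print(n,q,round(r["score"],2),e.round(1),ray(p,e[0],e[1],{"l":.128,"w":.08,"c":.09}.get(q[0],.04)).round(3)[:2])
E
```

```text
top work_slab 0.93 [316.8 211.8 144.5 130.6] [ 0.564 -0.075]
top lid_grip 0.59 [357.3 217.4  61.   90.9] [ 0.549 -0.158]
top lid_grip 0.59 [310.6 212.3 136.5 127.8] [ 0.56  -0.055]
top scraper_center 0.84 [109.  247.4  30.   31. ] [0.482 0.415]
top scraper_center 0.72 [300.9 122.7  27.7  33.6] [ 0.786 -0.043]
top bar_center 0.93 [175.2 204.4  31.7 117.1] [0.584 0.261]
top glass_b 0.88 [236.  128.6  23.   32.1] [0.77  0.116]
top sugar_bowl 0.61 [426.6 172.9  34.5  30.9] [ 0.663 -0.353]
top sugar_bowl 0.34 [110.7 246.4  28.1  29.8] [0.484 0.411]
top grout_jar 0.66 [367.  295.9  27.7  30.4] [ 0.364 -0.2  ]
top brush_cup 0.73 [300.8 123.7  24.2  32.4] [ 0.784 -0.043]
side work_slab 0.95 [287.4 209.7 103.2 108.7] [ 0.55 -0.02]
side lid_grip 0.65 [289.2 180.8  74.2  30.6] [ 0.549 -0.086]
side scraper_center 0.87 [306.2 370.   39.1  46.3] [0.489 0.448]
side bar_center 0.72 [263.5 306.8 132.   34.4] [0.581 0.294]
side chip1_center 0.47 [306.2 213.7  10.9  13. ] [0.501 0.012]
side glass_b 0.78 [195.9 248.6  23.8  38.3] [0.765 0.105]
side sugar_bowl 0.53 [256.2 165.3  24.5  21.2] [ 0.668 -0.342]
side grout_jar 0.77 [356.4 192.   22.5  33.2] [ 0.361 -0.189]
side grout_jar 0.51 [307.9 369.5  39.3  44. ] [0.486 0.447]
side brush_cup 0.84 [204.5 213.6  24.8  34.9] [ 0.776 -0.052]
side brush_cup 0.59 [307.9 370.4  34.6  46.1] [0.486 0.449]
```

View pics/topz.png

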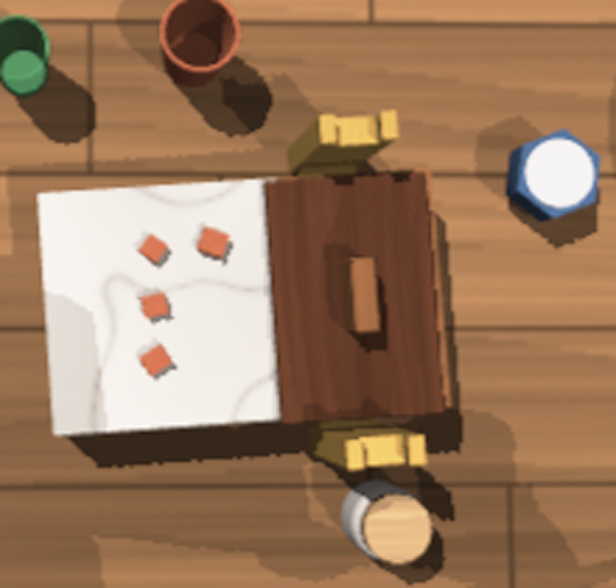

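View pics/sidez.png

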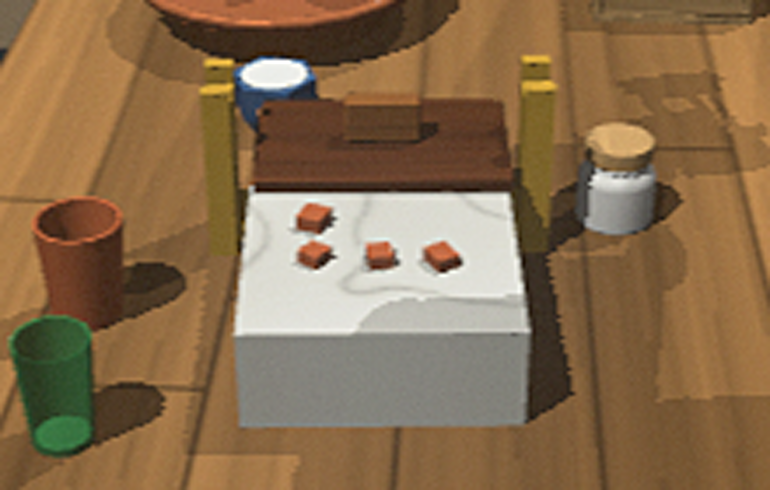

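```bash
cat > slab.py <<'E'
from h import *
from scipy.optimize import least_squares
def u(x,y,s,o): return np.array([(x+.5)/s-.5+o[0],(y+.5)/s-.5+o[1]])
E
python3 - <<'E'
from slab import *
t=shot("top");s=shot("side")
T=lambda x,y:u(x,y,2.8,(230,110)); S=lambda x,y:u(x,y,3.5,(180,140))
obs=[(t,(.1,.165,.08),T(38,193)),(t,(-.1,.165,.08),T(55,435)),(s,(.1,.165,.08),S(236,332)),(s,(-.1,.165,.08),S(528,333)),
(s,(.1,.165,0),S(240,426)),(s,(-.1,.165,0),S(526,427)),(t,(.126,-.09,.148),T(358,127)),(t,(-.126,-.09,.148),T(387,451))]
def W(q,X):
    c,si=np.cos(q[2]),np.sin(q[2]); return np.array([q[0]+c*X[0]-si*X[1],q[1]+si*X[0]+c*X[1],X[2]])
f=lambda q:np.concatenate([proj(p,W(q,X))[0]-o for p,X,o in obs])
r=least_squares(f,[.55,-.07,0],loss="soft_l1"); print(r.x.round(4)); print(f(r.x).reshape(-1,2).round(1))
q=r.x
print("well",W(q,(0,-.09,.08)))
X=[W(q,(a,b,z)) for a in(-.1,.1) for b in(-.0225,.165) for z in (.08,)]+[W(q,(a,-.09+b,.128)) for a in(-.03,.03) for b in(-.01,.01)]+[W(q,(a,-.09,.132)) for a in(-.126,.126)]
save(t,"fit_t",(230,110,450,320),2.8,proj(t,X)); save(s,"fit_s",(180,140,400,280),3.5,proj(s,X))
# chips
hsv=cv2.cvtColor(t["color"],cv2.COLOR_RGB2HSV)
for p,n in((t,"t"),(s,"s")):
    hsv=cv2.cvtColor(p["color"],cv2.COLOR_RGB2HSV)
    poly=proj(p,[W(q,(a,b,.085)) for a,b in((-.1,-.02),(.1,-.02),(.1,.165),(-.1,.165))]).astype(np.int32)
    m=np.zeros((420,560),np.uint8); cv2.fillPoly(m,[poly],255)
    k=cv2.bitwise_and(m,cv2.inRange(hsv,(0,90,60),(18,255,255)))
    nn,_,st,ce=cv2.connectedComponentsWithStats(k)
    for i in range(1,nn):
        if st[i,4]>15:
            w=ray(p,*ce[i],.087); d=w[:2]-q[:2]; c,si=np.cos(q[2]),np.sin(q[2])
            print(n,st[i,4],ce[i].round(1),w[:2].round(3),"slab",(np.array([c*d[0]+si*d[1],-si*d[0]+c*d[1]])*1000).round(0))
E
```

```text
[ 0.5524 -0.0754  0.0709]
[[-0.2  0.3]
 [-0.4  0.4]
 [-0.6  0.3]
 [ 0.3 -0.7]
 [-0.2 -0. ]
 [-0.6 -1. ]
 [ 0.2 -0.3]
 [-0.1  0.4]]
well [ 0.55875514 -0.16513852  0.08      ]
t 85 [305.7 196.3] [ 0.599 -0.049] slab [49. 23.]
t 60 [284.4 198.4] [0.594 0.001] slab [47. 73.]
t 67 [285.  218.7] [ 0.548 -0.   ] slab [ 1. 75.]
t 75 [285.2 238.1] [ 0.503 -0.001] slab [-44.  78.]
s 85 [301.  192.6] [ 0.518 -0.096] slab [-36. -19.]
s 64 [269.2 201.8] [ 0.599 -0.045] slab [49. 27.]
s 51 [269.  212.1] [0.595 0.005] slab [48. 77.]
s 54 [288.3 212.6] [0.546 0.005] slab [-0. 80.]
s 63 [305.7 212.8] [0.503 0.003] slab [-44.  82.]
```

```bash
python3 -c "
import cv2,numpy as np
a=cv2.imread('pics/fit_t.png');b=cv2.imread('pics/fit_s.png')
a=cv2.resize(a,(400,382));b=cv2.resize(b,(400,255));o=np.zeros((400,800,3),np.uint8);o[:382,:400]=a;o[:255,400:]=b;cv2.imwrite('pics/fit.png',o)"
```

```text
(no output)
```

View pics/fit.png

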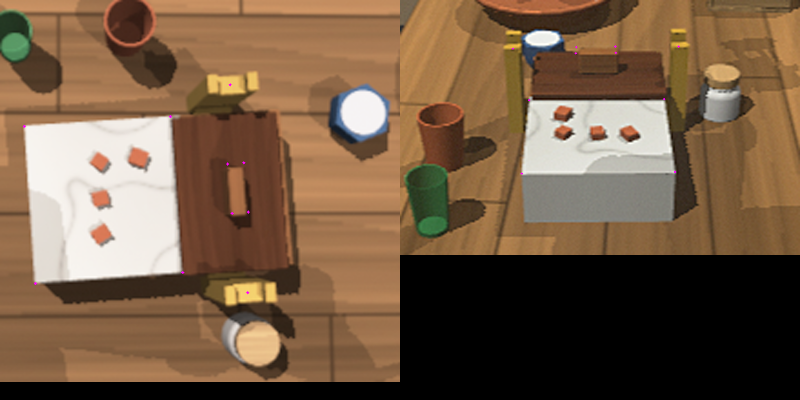

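```bash
cat > go.py <<'E'
import sys
from h import *
# usage: go.py x y z yaw [n]   (m, rad)
Q=(.5524,-.0754,.0709)
def W(X,q=Q):
    c,si=np.cos(q[2]),np.sin(q[2]); return np.array([q[0]+c*X[0]-si*X[1],q[1]+si*X[0]+c*X[1],X[2]])
def L(w,q=Q):
    c,si=np.cos(q[2]),np.sin(q[2]); d=np.array(w[:2])-q[:2]; return np.array([c*d[0]+si*d[1],-si*d[0]+c*d[1]])
def shift(P,yaw):
    o=telemetry.observe(); p=o["tool_pos"]; y0=o["tool_rot"][2]
    d=np.array(P)-p; c,s=np.cos(yaw),np.sin(yaw)
    turn=-((yaw-y0+np.pi)%(2*np.pi)-np.pi)
    print("at",p.round(4),"yaw",round(y0,4),"t",o["time"],"open",round(o["opening"],4),"F",o["contact_force"].round(1))
    print("after turn %.3f: tool mm"%turn,(1000*np.array([c*d[0]+s*d[1],s*d[0]-c*d[1],-d[2]])).round(1),"r",np.hypot(P[0],P[1]).round(3))
if __name__=="__main__":
    a=[float(v) for v in sys.argv[2:]]
    if sys.argv[1]=="s": P=W(a[:3]); shift(P,Q[2]+a[3])
    else: shift(a[:3],a[3])
E
python3 go.py s 0 -.09 .200 0; python3 go.py w .48 -.37 .06 .0709
```

```text
at [ 0.1349 -0.5074  0.2407] yaw 0.2597 t 1.2 open 0.0916 F [ 0.1 -0.3  0.3]
after turn 0.189: tool mm [ 447.1 -311.3   40.7] r 0.583
at [ 0.1349 -0.5074  0.2407] yaw 0.2597 t 1.2 open 0.0916 F [ 0.1 -0.3  0.3]
after turn 0.189: tool mm [ 354.  -112.6  180.7] r 0.606
```

>>> servo_tool(targets="0 0 0 0.187; 40 -28 0 0; 40 -28 0 0; 40 -28 0 0; 40 -28 0 0; 40 -28 0 0; 40 -28 0 0; 40 -28 0 0; 40 -28 0 0; 40 -28 0 0; 40 -28 0 0; 40 -28 0 0; 0 0 0 0", hand=1, squeeze=30)

```text
time: 2.82
tool_pos: [0.567, -0.1618, 0.2406]
tool_rot: [3.138, -0.002, 0.063]
contact_force: [-0.2, 0.5, -0.0]
opening: 0.0917
```

```bash
python3 go.py s 0 -.09 .112 0
```

```text
at [ 0.567  -0.1618  0.2406] yaw 0.0633 t 2.825 open 0.0917 F [-0.2  0.5 -0. ]
after turn -0.008: tool mm [ -8.5   2.8 128.6] r 0.583
```

>>> servo_tool(targets="-8.5 3 0 -0.008; 0 0 40 0; 0 0 40 0; 0 0 30 0; 0 0 0 0")

```text
time: 3.45
tool_pos: [0.5531, -0.1715, 0.1296]
tool_rot: [3.136, -0.002, 0.067]
contact_force: [1.0, -0.2, -0.2]
opening: 0.092
```

```bash
python3 go.py s 0 -.09 .112 0; python3 - <<'E'
from h import *
shot("side","g1",(180,110,400,250),3.5)
E
```

```text
at [ 0.5531 -0.1715  0.1296] yaw 0.0672 t 3.45 open 0.092 F [ 1.  -0.2 -0.2]
after turn -0.004: tool mm [ 6.1 -5.9 17.6] r 0.583
```

View pics/g1.png

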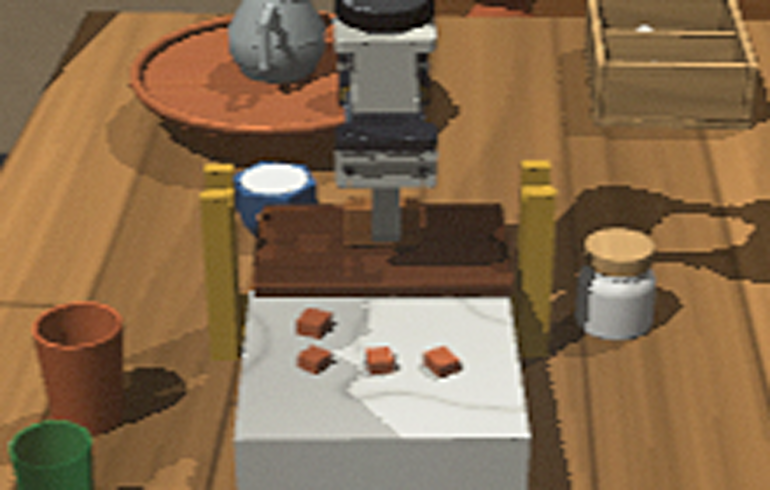

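>>> servo_tool(targets="6 -6 0 0; 0 0 0 0; 0 0 9 0; 0 0 8 0; 0 0 0 0")

```text
time: 4.12
tool_pos: [0.5616, -0.1667, 0.1176]
tool_rot: [3.131, -0.011, 0.067]
contact_force: [-0.0, 0.5, -0.8]
opening: 0.0919
```

```bash
python3 go.py s 0 -.09 .112 0
```

```text
at [ 0.5616 -0.1667  0.1176] yaw 0.0667 t 4.125 open 0.0919 F [-0.   0.5 -0.8]
after turn -0.004: tool mm [-2.7 -1.7  5.6] r 0.583
```

>>> servo_tool(targets="-3 -1 5 0; 0 0 0 0")

```text
time: 4.38
tool_pos: [0.5583, -0.1658, 0.1119]
tool_rot: [3.131, -0.011, 0.067]
contact_force: [-0.5, -0.3, -0.1]
opening: 0.0919
```

>>> servo_tool(targets="0 0 0 0; 0 0 0 0; 0 0 0 0; 0 0 0 0; 0 0 0 0; 0 0 0 0", hand=0, squeeze=35)

```text
time: 5.12
tool_pos: [0.5586, -0.1659, 0.1125]
tool_rot: [3.131, -0.012, 0.067]
contact_force: [1.1, 0.6, 0.3]
opening: 0.0363
```

>>> servo_tool(targets="0 0 0 0; 0 0 0 0; 0 0 0 0")

```text
time: 5.5
tool_pos: [0.5586, -0.1657, 0.1127]
tool_rot: [3.131, -0.012, 0.066]
contact_force: [-0.1, -0.6, 1.1]
opening: 0.0198
```

>>> servo_tool(targets="0 0 -8 0; 0 0 -15 0; 0 0 -20 0; 0 0 -25 0; 0 0 -25 0; 0 0 -15 0; 0 0 0 0")

```text
time: 6.38
tool_pos: [0.5569, -0.1648, 0.228]
tool_rot: [3.13, -0.012, 0.067]
contact_force: [-0.2, 0.5, -2.6]
opening: 0.0196
```

```bash
python3 go.py w .48 -.375 .20 .0709;python3 - <<'E'
from h import *
p=shot("top","l1t"); 
shot("side","l1s",(180,60,400,250),3.5)
E
```

```text
at [ 0.5569 -0.1648  0.228 ] yaw 0.067 t 6.375 open 0.0196 F [-0.2  0.5 -2.6]
after turn -0.004: tool mm [-91.6 204.2  28. ] r 0.609
```

View pics/l1t.png

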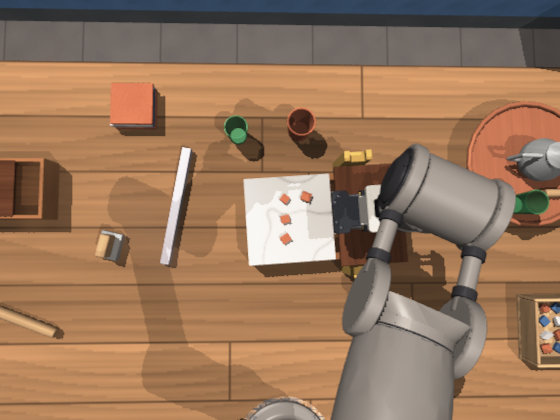

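View pics/l1s.png

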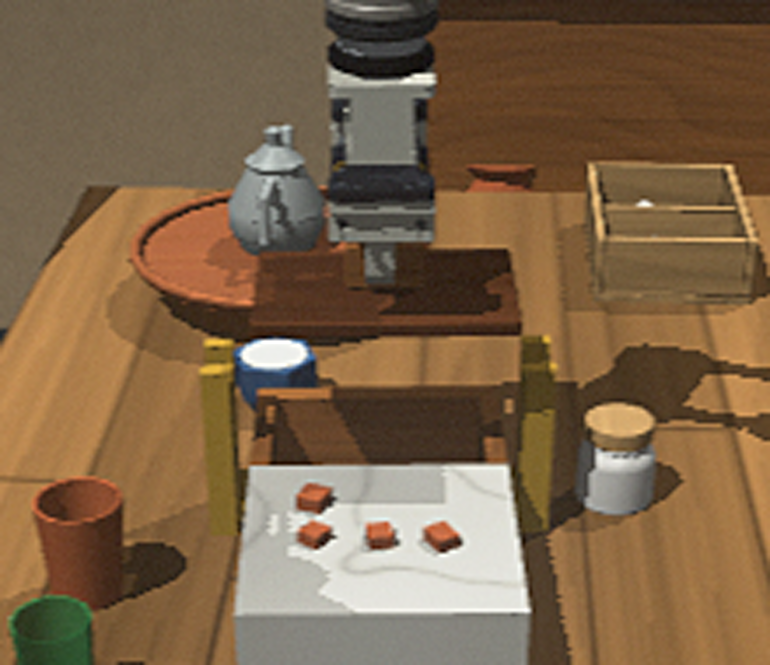

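>>> servo_tool(targets="-4 25 0 0; -8 30 0 0; -15 35 0 0; -20 35 0 0; -20 35 0 0; -20 30 0 0; -5 10 0 0; 0 0 0 0")

```text
time: 7.48
tool_pos: [0.4731, -0.3733, 0.2184]
tool_rot: [-3.141, 0.002, 0.069]
contact_force: [0.1, 0.6, -2.2]
opening: 0.0193
```

```bash
python3 go.py w .48 -.375 .06 .0709;python3 - <<'E'
from h import *
p=shot("top","l2t"); 
shot("side","l2s",(180,60,400,250),3.5)
E
```

```text
at [ 0.4731 -0.3733  0.2184] yaw 0.069 t 7.475 open 0.0193 F [ 0.1  0.6 -2.2]
after turn -0.002: tool mm [  6.7   2.2 158.4] r 0.609
```

View pics/l2t.png

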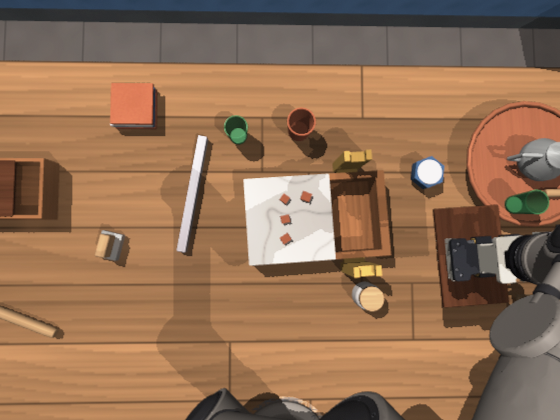

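View pics/l2s.png

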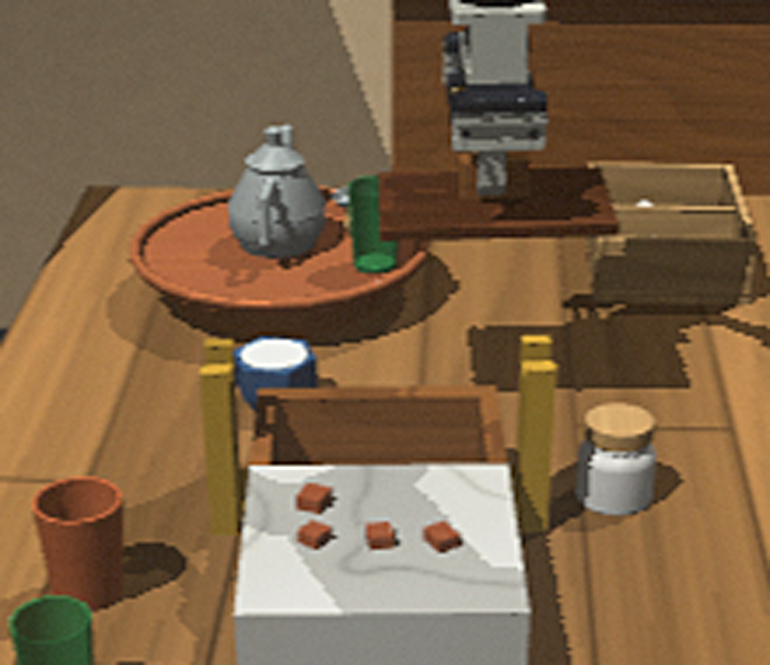

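>>> servo_tool(targets="5 2 30 0; 0 0 30 0; 0 0 30 0; 0 0 25 0; 0 0 20 0; 0 0 10 0; 0 0 0 0")

```text
time: 8.45
tool_pos: [0.4854, -0.3655, 0.071]
tool_rot: [-3.142, -0.002, 0.083]
contact_force: [0.7, -1.0, -2.5]
opening: 0.0197
```

```bash
python3 go.py w .48 -.375 .0415 .0709
```

```text
at [ 0.4854 -0.3655  0.071 ] yaw 0.0825 t 8.45 open 0.0197 F [ 0.7 -1.  -2.5]
after turn 0.012: tool mm [-6.1  9.1 29.5] r 0.609
```

>>> servo_tool(targets="-4 6 10 0; 0 0 8 0; 0 0 5 0; 0 0 4 0; 0 0 0 0; 0 0 0 0")

```text
time: 9.2
tool_pos: [0.4829, -0.3732, 0.0445]
tool_rot: [3.138, -0.004, 0.083]
contact_force: [-0.2, -0.2, -1.7]
opening: 0.0199
```

>>> servo_tool(targets="0 0 2 0; 0 0 1.5 0; 0 0 0 0")

```text
time: 9.57
tool_pos: [0.4831, -0.3733, 0.0412]
tool_rot: [3.138, -0.005, 0.083]
contact_force: [-0.7, -0.3, -2.1]
opening: 0.0196
```

>>> servo_tool(targets="0 0 1.5 0; 0 0 0 0; 0 0 0 0")

```text
time: 9.95
tool_pos: [0.4834, -0.3736, 0.0407]
tool_rot: [3.137, -0.006, 0.083]
contact_force: [-0.4, -0.7, -2.2]
opening: 0.0199
```

>>> servo_tool(targets="0 0 2 0; 0 0 0 0; 0 0 0 0")

```text
time: 10.32
tool_pos: [0.4835, -0.3738, 0.0407]
tool_rot: [3.136, -0.006, 0.083]
contact_force: [-1.1, -0.7, -1.2]
opening: 0.0195
```

Contact with the bench; release.

>>> servo_tool(targets="0 0 1.5 0; 0 0 0 0; 0 0 0 0")

```text
time: 10.7
tool_pos: [0.4836, -0.374, 0.0406]
tool_rot: [3.136, -0.007, 0.083]
contact_force: [-0.0, 0.7, -0.2]
opening: 0.0198
```

>>> servo_tool(targets="0 0 0 0; 0 0 0 0; 0 0 0 0; 0 0 0 0; 0 0 0 0; 0 0 0 0", hand=1)

```text
time: 11.45
tool_pos: [0.4839, -0.3743, 0.0401]
tool_rot: [3.135, -0.007, 0.083]
contact_force: [0.6, 0.3, 0.3]
opening: 0.0754
```

>>> servo_tool(targets="0 0 -15 0; 0 0 -40 0; 0 0 -50 0; 0 0 -50 0; 0 0 -40 0; 0 0 0 0")

```text
time: 12.2
tool_pos: [0.4825, -0.3731, 0.247]
tool_rot: [3.132, -0.01, 0.083]
contact_force: [0.1, 0.3, -0.5]
opening: 0.092
```

```bash
python3 - <<'E'
from h import *
p=shot("top","l3t"); s=shot("side","l3s")
for q in ("scraper_center","bar_center"):
    for r in cams.cut_out(p,q)[:2]: print(q,r["score"],r["extent"])
o=telemetry.observe(); print(o["tool_pos"],o["tool_rot"],o["opening"],o["time"])
save(p,"scr_t",(80,210,140,270),8); save(s,"scr_s",(270,330,350,400),8)
E
```

```text
scraper_center 0.76 [109.0, 246.8, 28.1, 33.1]
bar_center 0.92 [191.8, 192.1, 31.5, 119.4]
[ 0.48080237 -0.37160186  0.24062864] [ 3.14041863e+00 -2.64426914e-03  8.24778492e-02] 0.09190646822839584 12.4
```

View pics/l3t.png

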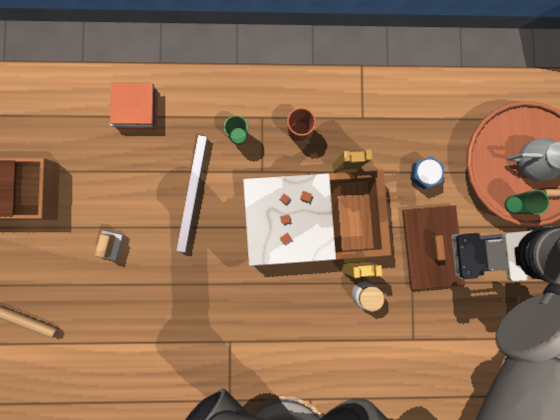

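View pics/l3s.png

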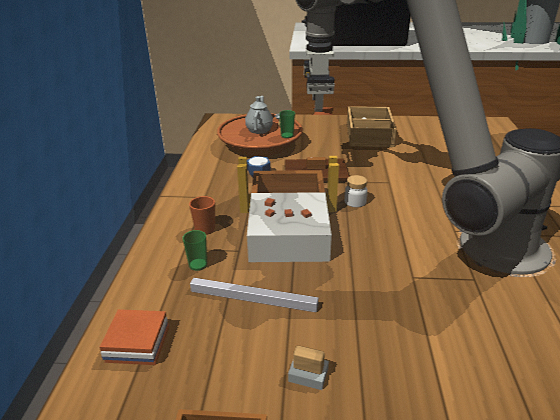

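View pics/scr_t.png

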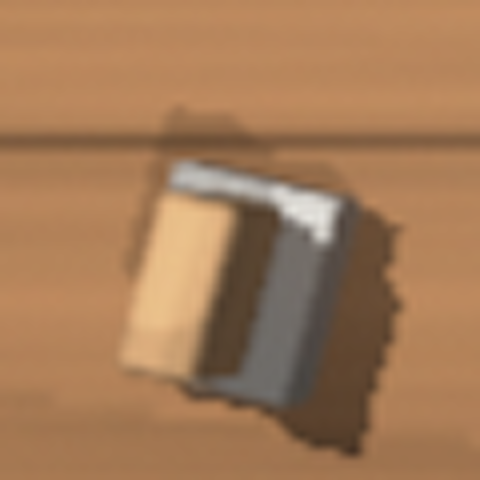

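View pics/scr_s.png

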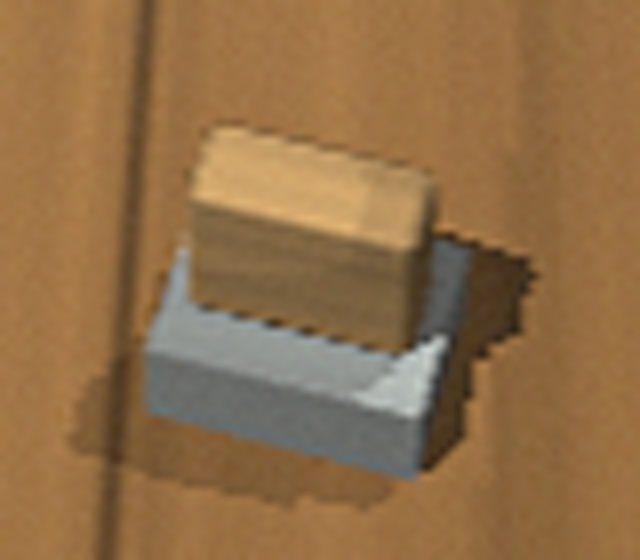

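```bash
cat > fitobj.py <<'E'
from slab import *
def fit(obs,q0):
    def W(q,X):
        c,si=np.cos(q[2]),np.sin(q[2]); return np.array([q[0]+c*X[0]-si*X[1],q[1]+si*X[0]+c*X[1],X[2]])
    f=lambda q:np.concatenate([proj(p,W(q,X))[0]-o for p,X,o in obs])
    r=least_squares(f,q0,loss="soft_l1"); print(r.x.round(4)); print(f(r.x).reshape(-1,2).round(1).tolist()); return r.x
E
python3 - <<'E'
from fitobj import *
t=shot("top");s=shot("side")
T=lambda x,y:u(x,y,8,(80,210)); S=lambda x,y:u(x,y,8,(270,330))
a,b=.027,.012
obs=[(t,(a,b,.062),T(168,195)),(t,(a,-b,.062),T(238,205)),(t,(-a,-b,.062),T(195,378)),(t,(-a,b,.062),T(122,362)),
(t,(.032,-.025,.022),T(345,200)),(t,(-.032,-.025,.022),T(295,400)),
(s,(a,-b,.062),S(213,127)),(s,(-a,-b,.062),S(433,178)),(s,(a,b,.062),S(190,203)),(s,(-a,b,.062),S(415,248)),
(s,(.032,.025,0),S(147,412)),(s,(-.032,.025,0),S(415,477)),(s,(.032,.025,.022),S(147,350)),(s,(-.032,.025,.022),S(418,412))]
q=fit(obs,[.48,.42,-.2])
import subprocess
E
python3 go.py w .48 .42 .24 -.2; python3 go.py w .48 .42 .047 -.2
```

```text
[ 0.4865  0.4244 -0.2068]
[[-1.9, -0.8], [-0.4, 0.1], [-0.5, 1.4], [-1.6, 1.3], [-1.4, -0.3], [-1.4, 0.8], [-0.8, -2.2], [0.7, -2.5], [-1.3, -1.8], [0.2, -1.0], [-0.4, -0.1], [0.2, -0.3], [-0.5, -0.3], [0.3, -0.1]]
at [ 0.4809 -0.3717  0.2403] yaw 0.0824 t 12.5 open 0.0919 F [-0.1 -1.1 -0.5]
after turn 0.282: tool mm [-1.581e+02 -7.757e+02  3.000e-01] r 0.638
at [ 0.4809 -0.3717  0.2403] yaw 0.0824 t 12.5 open 0.0919 F [-0.1 -1.1 -0.5]
after turn 0.282: tool mm [-158.1 -775.7  193.3] r 0.638
```

>>> servo_tool(targets="0 0 0 0.145; 0 0 0 0.144; -9 -48 0 0; -9 -48 0 0; -9 -48 0 0; -9 -48 0 0; -9 -48 0 0; -9 -48 0 0; -9 -48 0 0; -9 -48 0 0; -9 -48 0 0; -9 -48 0 0; -9 -48 0 0; -9 -48 0 0; -9 -48 0 0; -9 -48 0 0; -9 -48 0 0; -9 -40 0 0; 0 0 0 0", hand=1)

```text
time: 14.88
tool_pos: [0.4983, 0.4263, 0.2227]
tool_rot: [3.138, 0.033, -0.22]
contact_force: [-0.8, -0.9, -0.3]
opening: 0.092
```

```bash
python3 go.py w .4865 .423 .047 -.207; python3 - <<'E'
from h import *
t=shot("top","s1t"); print([ (r["score"],r["extent"]) for r in cams.cut_out(t,"scraper_center")[:2]])
shot("side","s1s",(200,220,420,420),3)
E
```

```text
at [0.4983 0.4263 0.2227] yaw -0.22 t 14.875 open 0.092 F [-0.8 -0.9 -0.3]
after turn -0.013: tool mm [-10.9   5.6 175.7] r 0.645
[(0.72, [110.1, 247.3, 27.0, 31.2]), (0.3, [191.7, 190.8, 32.7, 116.7])]
```

View pics/s1t.png

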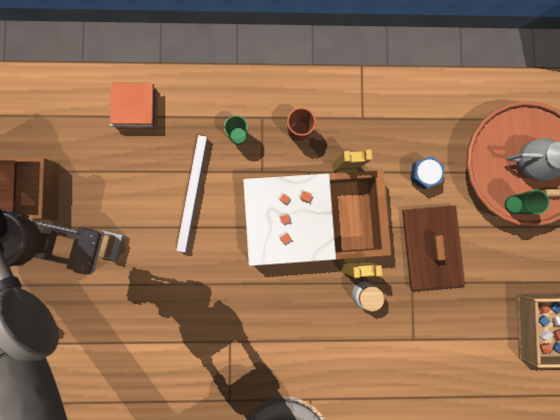

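View pics/s1s.png

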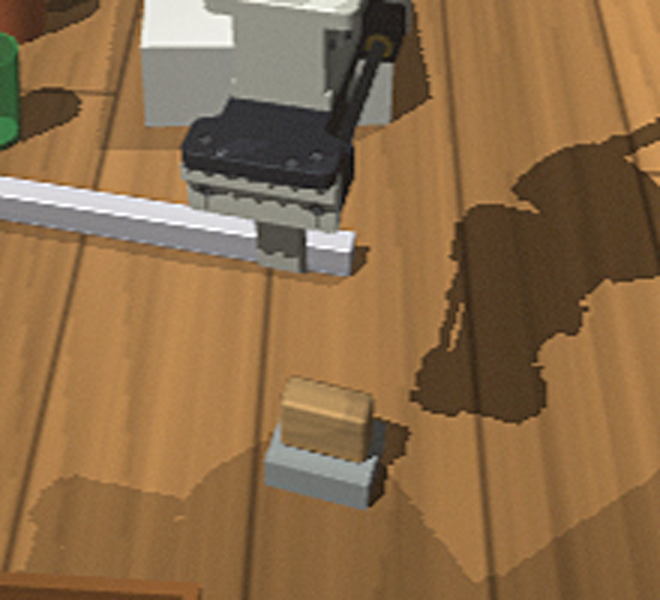

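>>> servo_tool(targets="-10 5 0 -0.013; 0 0 0 0; 0 0 35 0; 0 0 35 0; 0 0 25 0; 0 0 0 0")

```text
time: 15.78
tool_pos: [0.4865, 0.4159, 0.13]
tool_rot: [3.14, 0.029, -0.216]
contact_force: [-0.1, -0.4, -0.1]
opening: 0.0918
```

```bash
python3 go.py w .4865 .423 .047 -.207; python3 - <<'E'
from h import *
shot("side","s2s",(230,260,390,400),4.2);shot("top","s2t",(60,190,180,290),6)
E
```

```text
at [0.4865 0.4159 0.13  ] yaw -0.2157 t 15.775 open 0.0918 F [-0.1 -0.4 -0.1]
after turn -0.009: tool mm [-1.4 -6.9 83. ] r 0.645
```

View pics/s2s.png

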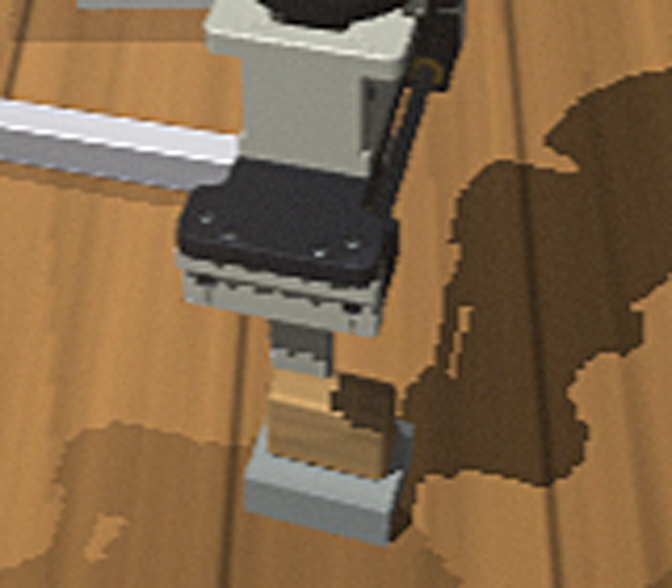

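View pics/s2t.png

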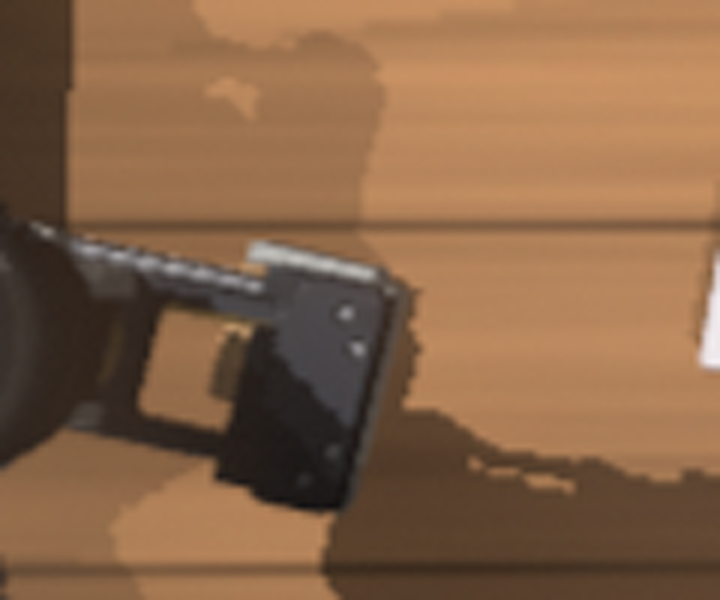

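>>> servo_tool(targets="-1 -6 0 -0.009; 0 0 15 0; 0 0 20 0; 0 0 15 0; 0 0 0 0")

```text
time: 16.5
tool_pos: [0.4885, 0.4251, 0.0834]
tool_rot: [-3.134, 0.021, -0.205]
contact_force: [1.0, -0.4, -0.7]
opening: 0.0918
```

```bash
python3 go.py w .4865 .423 .047 -.207; python3 - <<'E'
from h import *
print(telemetry.observe()["tool_rot"])
shot("side","s3s",(230,260,390,400),4.2)
E
```

```text
at [0.4885 0.4251 0.0834] yaw -0.2054 t 16.5 open 0.0918 F [ 1.  -0.4 -0.7]
after turn 0.002: tool mm [-1.5  2.4 36.4] r 0.645
[-3.13447486  0.02055915 -0.20537696]
```

View pics/s3s.png

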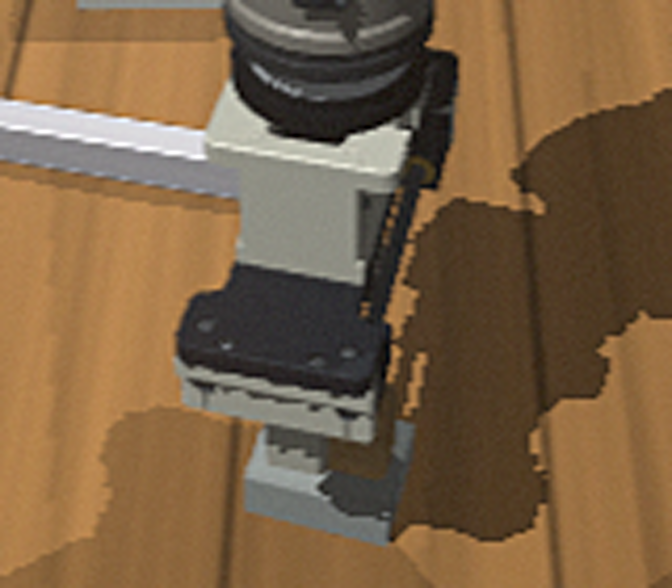

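```bash
python3 - <<'E'
from h import *
from scipy.spatial.transform import Rotation as R
o=telemetry.observe(); s=shot("side")
M=R.from_euler("xyz",o["tool_rot"]).as_matrix()
for y in(-.046,-.065):
  w=o["tool_pos"]+M@np.array([0,y,.014]); print(w.round(3),(proj(s,w)[0]-[230,260])*4.2)
for q in [(.4865,.423)]:
  c,si=np.cos(-.207),np.sin(-.207)
  X=[(q[0]+c*a-si*.025,q[1]+si*a+c*.025,0) for a in(-.032,.032)]
  print((proj(s,X)-[230,260])*4.2)
E
```

```text
[0.498 0.471 0.071] [298.23617107 455.67962012]
[0.502 0.489 0.071] [286.92355347 492.68676708]
[[384.98694051 538.42572552]
 [241.7794541  505.20235425]]
```

>>> servo_tool(targets="-3 0 0 0; 0 0 15 0; 0 0 12 0; 0 0 6 0; 0 0 0 0")

```text
time: 17.23
tool_pos: [0.486, 0.427, 0.0507]
tool_rot: [-3.131, 0.017, -0.205]
contact_force: [-0.2, -0.2, 0.8]
opening: 0.0916
```

```bash
python3 go.py w .485 .425 .045 -.207; python3 -c "
from h import *
print(telemetry.observe()['tool_rot'])"
```

```text
at [0.486  0.427  0.0507] yaw -0.2054 t 17.225 open 0.0916 F [-0.2 -0.2  0.8]
after turn 0.002: tool mm [-0.6  2.1  5.7] r 0.645
[-3.13119978  0.01735919 -0.20538366]
```

>>> servo_tool(targets="0 1 5 0; 0 0 0 0")

```text
time: 17.48
tool_pos: [0.4859, 0.4261, 0.0456]
tool_rot: [-3.131, 0.017, -0.205]
contact_force: [0.5, 0.0, 1.3]
opening: 0.0915
```

>>> servo_tool(targets="0 0 0 0; 0 0 0 0; 0 0 0 0; 0 0 0 0; 0 0 0 0; 0 0 0 0; 0 0 0 0; 0 0 0 0", hand=0, squeeze=40)

```text
time: 18.48
tool_pos: [0.4863, 0.4262, 0.0465]
tool_rot: [-3.13, 0.016, -0.205]
contact_force: [-0.7, -1.3, 0.9]
opening: 0.0242
```

>>> servo_tool(targets="0 0 -8 0; 0 0 -20 0; 0 0 -30 0; 0 0 -40 0; 0 0 -40 0; 0 0 0 0")

```text
time: 19.23
tool_pos: [0.4874, 0.4238, 0.1879]
tool_rot: [-3.133, 0.019, -0.205]
contact_force: [0.1, -0.4, -2.3]
opening: 0.0237
```

```bash
python3 go.py s .05 .125 .18 0; python3 - <<'E'
from h import *
print(telemetry.observe()["tool_rot"])
shot("side","s4s",(200,200,400,400),3)
E
```

```text
at [0.4874 0.4238 0.1879] yaw -0.2054 t 19.225 open 0.0237 F [ 0.1 -0.4 -2.3]
after turn -0.276: tool mm [ 79.5 377.5   7.9] r 0.596
[-3.13258119  0.01899644 -0.20542323]
```

View pics/s4s.png

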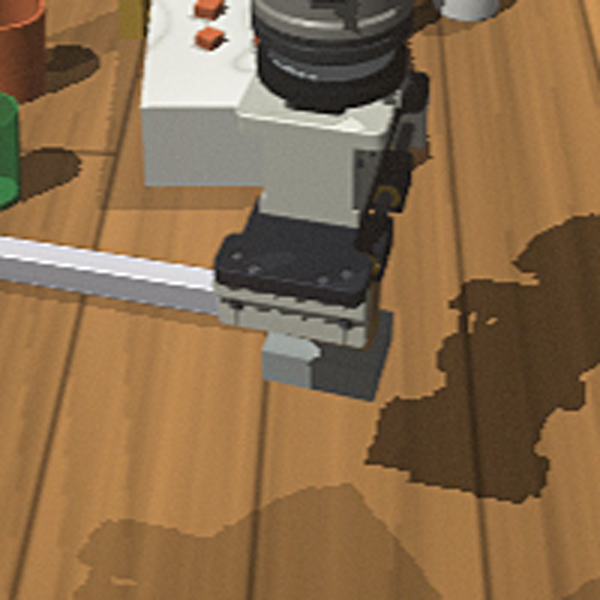

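>>> servo_tool(targets="0 0 0 -0.138; 0 0 0 -0.138; 9 42 0 0; 9 42 0 0; 9 42 0 0; 9 42 0 0; 9 42 0 0; 9 42 0 0; 9 42 0 0; 9 42 0 0; 5 30 0 0; 0 0 0 0; 0 0 0 0")

```text
time: 20.9
tool_pos: [0.5813, 0.0512, 0.1507]
tool_rot: [-3.137, 0.067, 0.082]
contact_force: [0.4, 0.4, -3.0]
opening: 0.0237
```

```bash
python3 go.py s .05 .128 .128 0; python3 - <<'E'
from h import *
print(telemetry.observe()["tool_rot"])
shot("side","s5s",(180,120,380,270),3.7);shot("top","s5t",(200,110,430,290),3.3)
E
```

```text
at [0.5813 0.0512 0.1507] yaw 0.0819 t 20.9 open 0.0237 F [ 0.4  0.4 -3. ]
after turn 0.011: tool mm [12.2 -3.7 22.7] r 0.596
[-3.13656371  0.06722177  0.081877  ]
```

View pics/s5s.png

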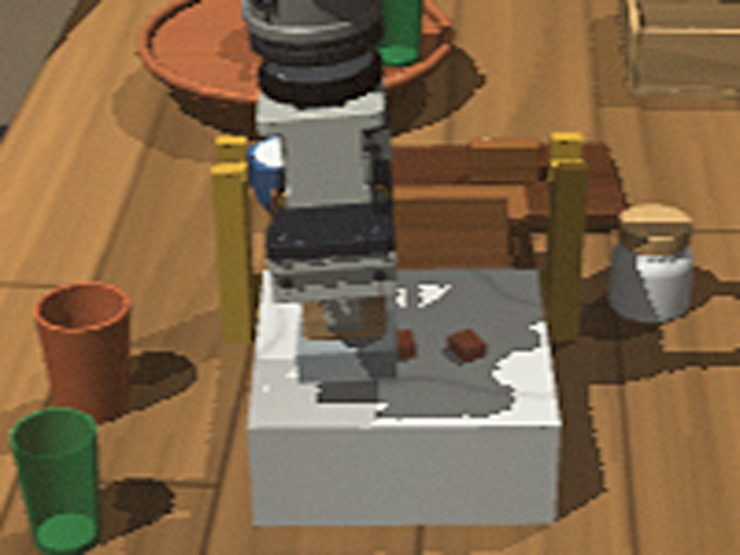

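View pics/s5t.png

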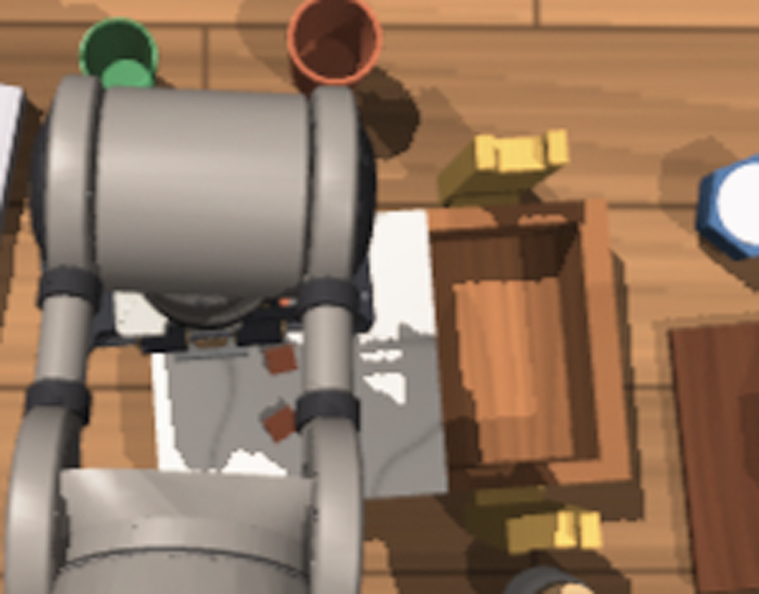

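>>> servo_tool(targets="0 0 -15 0; 0 0 -15 0; 0 0 -15 0; 0 0 -15 0; 0 0 0 0")

```text
time: 21.62
tool_pos: [0.5863, 0.0548, 0.2183]
tool_rot: [-3.137, 0.061, 0.087]
contact_force: [0.5, 1.2, -2.7]
opening: 0.0238
```

>>> servo_tool(targets="0 0 0 0; 0 0 0 0; 0 0 0 0; 0 0 0 0")

```text
time: 22.12
tool_pos: [0.5855, 0.0552, 0.2173]
tool_rot: [-3.137, 0.063, 0.088]
contact_force: [0.1, 0.2, -2.3]
opening: 0.024
```

>>> servo_tool(targets="5 0 0 0; 5 0 0 0; 5 0 0 0; 0 0 0 0")

```text
time: 22.62
tool_pos: [0.6017, 0.0565, 0.2157]
tool_rot: [-3.137, 0.063, 0.088]
contact_force: [0.5, -0.0, -2.7]
opening: 0.0236
```

>>> servo_tool(targets="-5 0 0 0; -5 0 0 0; -5 0 0 0; 0 0 0 0")

```text
time: 23.12
tool_pos: [0.5851, 0.0551, 0.2168]
tool_rot: [-3.137, 0.064, 0.088]
contact_force: [-0.7, -0.2, -3.2]
opening: 0.0237
```

>>> servo_tool(targets="15 0 0 0; 15 0 0 0; 0 0 0 0")

```text
time: 23.5
tool_pos: [0.6154, 0.0578, 0.2155]
tool_rot: [-3.137, 0.063, 0.088]
contact_force: [0.1, -0.1, -2.8]
opening: 0.0241
```

>>> servo_tool(targets="-15 0 0 0; -15 0 0 0; 0 0 0 0")

```text
time: 23.88
tool_pos: [0.5835, 0.0551, 0.2172]
tool_rot: [-3.137, 0.064, 0.088]
contact_force: [0.1, 1.4, -1.6]
opening: 0.0238
```

>>> servo_tool(targets="0 0 0 0.1; 0 0 0 0")

```text
time: 24.12
tool_pos: [0.5838, 0.055, 0.2176]
tool_rot: [3.14, 0.063, -0.014]
contact_force: [0.0, -0.1, -2.7]
opening: 0.0235
```

>>> servo_tool(targets="0 0 0 -0.1; 0 0 0 0")

```text
time: 24.38
tool_pos: [0.5843, 0.0551, 0.2176]
tool_rot: [-3.137, 0.063, 0.092]
contact_force: [-0.5, -0.6, -2.5]
opening: 0.0242
```

>>> servo_tool(targets="0 40 0 0; 0 40 0 0; 0 0 0 0")

```text
time: 24.75
tool_pos: [0.5924, -0.026, 0.217]
tool_rot: [-3.137, 0.062, 0.091]
contact_force: [0.2, -0.1, -2.0]
opening: 0.0237
```

>>> servo_tool(targets="0 -40 0 0; 0 -40 0 0; 0 0 0 0")

```text
time: 25.12
tool_pos: [0.5853, 0.0561, 0.2171]
tool_rot: [-3.136, 0.062, 0.086]
contact_force: [-0.7, -0.6, -2.5]
opening: 0.0237
```

>>> servo_tool(targets="0 0 0 0; 0 0 0 0")

```text
time: 25.38
tool_pos: [0.5854, 0.0559, 0.2171]
tool_rot: [-3.136, 0.062, 0.086]
contact_force: [-0.5, 0.0, -2.0]
opening: 0.024
```

>>> servo_tool(targets="-9 -42 0 0; -9 -42 0 0; -9 -42 0 0; -9 -42 0 0; -9 -42 0 0; -9 -42 0 0; 0 0 0 0")

```text
time: 26.25
tool_pos: [0.5121, 0.3036, 0.2214]
tool_rot: [-3.137, 0.061, 0.074]
contact_force: [0.7, -0.3, -2.1]
opening: 0.0234
```

>>> servo_tool(targets="9 20 0 0; 9 20 0 0; 9 20 0 0; 9 20 0 0; 9 20 0 0; 9 20 0 0; 0 0 0 0")

```text
time: 27.12
tool_pos: [0.5822, 0.1665, 0.2171]
tool_rot: [-3.141, 0.06, 0.058]
contact_force: [-0.2, 0.6, -2.2]
opening: 0.024
```

>>> servo_tool(targets="0 0 0 0.138; 0 0 0 0.138; 0 0 0 0")

```text
time: 27.5
tool_pos: [0.5829, 0.1621, 0.2169]
tool_rot: [3.125, 0.059, -0.231]
contact_force: [0.0, -0.5, -2.5]
opening: 0.0236
```

>>> servo_tool(targets="0 0 0 -0.138; 0 0 0 -0.138; 0 0 0 0")

```text
time: 27.88
tool_pos: [0.5829, 0.1605, 0.217]
tool_rot: [-3.14, 0.062, 0.059]
contact_force: [-0.2, -0.9, -2.4]
opening: 0.0239
```

>>> servo_tool(targets="9 42 0 0; 9 42 0 0; 0 0 0 0")

```text
time: 28.25
tool_pos: [0.6063, 0.0757, 0.2158]
tool_rot: [-3.14, 0.061, 0.056]
contact_force: [-0.6, 1.1, -2.6]
opening: 0.0239
```

```bash
python3 -c "
from h import *
o=telemetry.observe(); print(o['qpos'].round(3),o['qpos'][[1,2,4]].sum()-np.pi)"; python3 go.py s .05 .130 .135 0
```

```text
[-0.     0.555  1.252 -0.002  1.396  1.515] 0.06104345313196857
at [0.6063 0.0757 0.2158] yaw 0.0562 t 28.25 open 0.0239 F [-0.6  1.1 -2.6]
after turn -0.015: tool mm [-14.5  16.9  80.8] r 0.596
```

```bash
python3 - <<'E'
s=open('go.py').read()
i=s.index("    print(\"after turn"); j=s.index("if __name__")
s=s[:i]+'''    from scipy.spatial.transform import Rotation as Ro
    M=Ro.from_euler("xyz",o["tool_rot"]).as_matrix()@Ro.from_rotvec([0,0,turn]).as_matrix()
    print("after turn %.3f: tool mm"%turn,(1000*M.T@d).round(1),"r",np.hypot(P[0],P[1]).round(3),"rp",(o["tool_rot"][:2]).round(3),"tcp in slab",(L(p)*1000).round(1))
'''+s[j:]
open('go.py','w').write(s)
E
python3 go.py s .048 .130 .135 0
```

```text
at [0.6063 0.0757 0.2158] yaw 0.0562 t 28.25 open 0.0239 F [-0.6  1.1 -2.6]
after turn -0.015: tool mm [-11.5  17.   81.6] r 0.594 rp [-3.14   0.061] tcp in slab [ 64.5 146.9]
```

>>> servo_tool(targets="-6 8 20 -0.015; -6 9 20 0; 0 0 20 0; 0 0 15 0; 0 0 0 0; 0 0 0 0")

```text
time: 29.0
tool_pos: [0.5907, 0.0596, 0.141]
tool_rot: [-3.138, 0.058, 0.067]
contact_force: [0.5, -1.3, -2.1]
opening: 0.0238
```

```bash
python3 go.py s .048 .130 .1265 0; python3 - <<'E'
from h import *
shot("side","s6s",(180,120,380,270),3.7)
E
```

```text
at [0.5907 0.0596 0.141 ] yaw 0.0673 t 29.0 open 0.0238 F [ 0.5 -1.3 -2.1]
after turn -0.004: tool mm [ 1.1  2.  14.4] r 0.594 rp [-3.138  0.058] tcp in slab [ 47.8 132. ]
```

View pics/s6s.png

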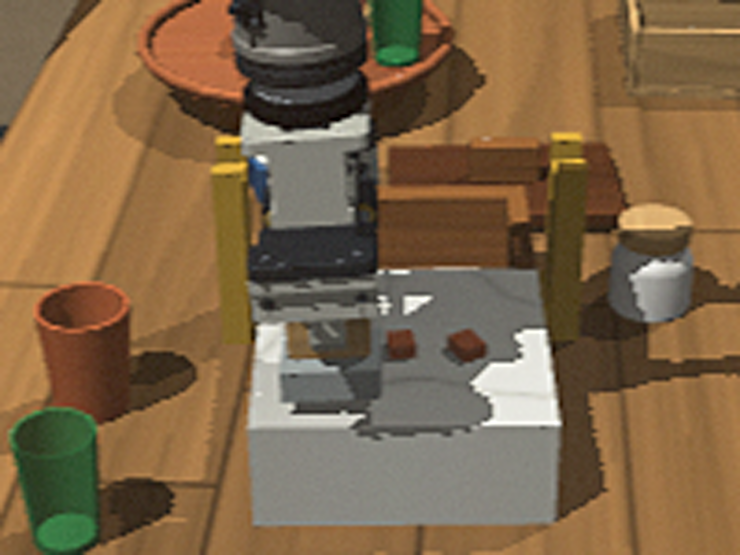

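>>> servo_tool(targets="0 0 6 0; 0 0 4 0; 0 0 3 0; 0 0 0 0; 0 0 0 0")

```text
time: 29.68
tool_pos: [0.5906, 0.0598, 0.1283]
tool_rot: [-3.138, 0.056, 0.067]
contact_force: [-0.3, 0.1, -2.4]
opening: 0.0241
```

>>> servo_tool(targets="0 0 2 0; 0 0 0 0; 0 0 0 0")

```text
time: 30.05
tool_pos: [0.5908, 0.0596, 0.1278]
tool_rot: [-3.138, 0.054, 0.067]
contact_force: [-0.4, -0.8, -2.9]
opening: 0.0238
```

>>> servo_tool(targets="0 0 3 0; 0 0 0 0; 0 0 0 0")

```text
time: 30.42
tool_pos: [0.591, 0.0595, 0.1276]
tool_rot: [-3.139, 0.052, 0.067]
contact_force: [0.1, 1.1, -2.1]
opening: 0.0239
```

>>> servo_tool(targets="0 0 3 0; 0 0 3 0; 0 0 0 0")

```text
time: 30.8
tool_pos: [0.5909, 0.0595, 0.1276]
tool_rot: [-3.14, 0.048, 0.067]
contact_force: [-0.1, -0.2, -3.2]
opening: 0.0242
```

>>> servo_tool(targets="0 0 3 0; 0 0 3 0; 0 0 3 0; 0 0 3 0")

```text
time: 31.3
tool_pos: [0.5907, 0.0595, 0.1268]
tool_rot: [-3.141, 0.042, 0.068]
contact_force: [-10.1, -0.0, 22.2]
opening: 0.0238
```

>>> servo_tool(targets="0 0 4 0; 0 0 4 0; 0 0 4 0; 0 0 4 0")

```text
time: 31.8
tool_pos: [0.5903, 0.0595, 0.1265]
tool_rot: [3.141, 0.033, 0.068]
contact_force: [-12.9, -0.5, 28.5]
opening: 0.0237
```

>>> servo_tool(targets="0 0 4 0; 0 0 4 0; 0 0 4 0; 0 0 4 0")

```text
time: 32.3
tool_pos: [0.59, 0.0594, 0.1263]
tool_rot: [3.139, 0.023, 0.068]
contact_force: [-12.9, -0.7, 29.5]
opening: 0.0236
```

>>> servo_tool(targets="0 0 3 0; 0 0 3 0; 0 0 3 0; 0 0 0 0")

```text
time: 32.8
tool_pos: [0.5899, 0.0595, 0.1267]
tool_rot: [3.139, 0.018, 0.069]
contact_force: [0.2, -0.3, -2.8]
opening: 0.0235
```

>>> servo_tool(targets="0 0 -1 0; 0 8 0 0; 0 10 0 0; 0 10 0 0; 0 10 0 0; 0 10 0 0")

```text
time: 33.55
tool_pos: [0.5934, 0.0094, 0.1264]
tool_rot: [3.141, 0.019, 0.068]
contact_force: [-0.7, 1.8, 0.7]
opening: 0.0239
```

```bash
python3 go.py s .05 -.037 .1275 0; python3 - <<'E'
from h import *
shot("side","s7s",(180,120,380,270),3.7)
E
```

```text
at [0.5934 0.0094 0.1264] yaw 0.0685 t 33.55 open 0.0239 F [-0.7  1.8  0.7]
after turn -0.002: tool mm [  3.  118.6  -1.1] r 0.615 rp [3.141 0.019] tcp in slab [46.9 81.6]
```

View pics/s7s.png

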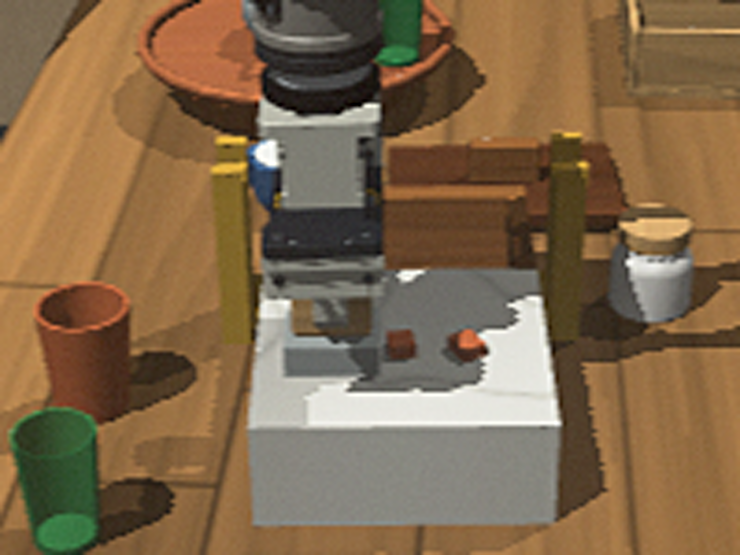

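>>> servo_tool(targets="2 10 0 0; 1 11 0 0; 0 11 0 0; 0 11 0 0; 0 11 0 0; 0 11 0 0")

```text
time: 34.35
tool_pos: [0.6013, -0.0608, 0.1264]
tool_rot: [3.14, 0.019, 0.068]
contact_force: [0.3, 1.6, 1.8]
opening: 0.0241
```

```bash
python3 go.py s .05 -.037 .1275 0; python3 - <<'E'
from h import *
shot("side","s8s",(180,120,380,270),3.7);shot("top","s8t",(200,110,430,290),3.3)
E
```

```text
at [ 0.6013 -0.0608  0.1264] yaw 0.068 t 34.35 open 0.0241 F [0.3 1.6 1.8]
after turn -0.003: tool mm [ 0.1 48.1 -1.1] r 0.615 rp [3.14  0.019] tcp in slab [49.8 11.1]
```

View pics/s8s.png

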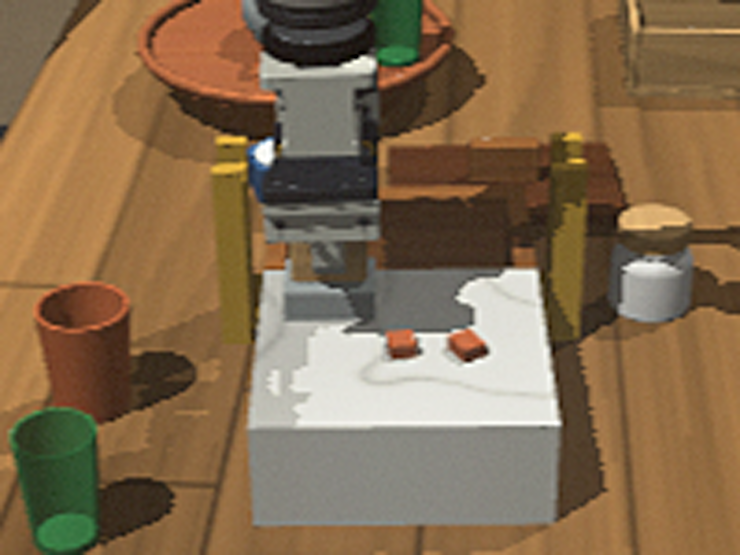

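View pics/s8t.png

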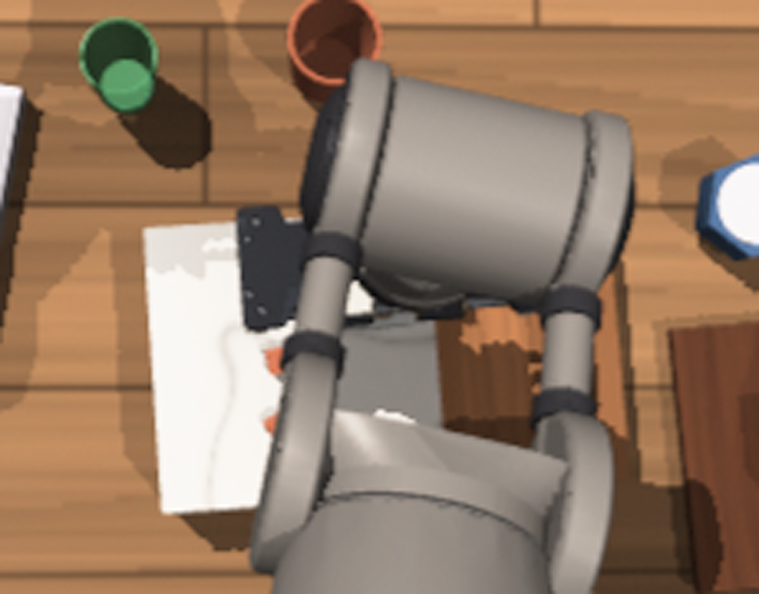

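>>> servo_tool(targets="0 10 -0.5 0; 0 10 0 0; 0 10 0 0; 0 10 0 0; 0 8 0 0; 0 3 0 0; 0 0 0 0")

```text
time: 35.33
tool_pos: [0.6048, -0.1163, 0.1264]
tool_rot: [3.139, 0.02, 0.067]
contact_force: [-0.1, 0.8, 0.3]
opening: 0.0238
```

```bash
python3 go.py s .05 -.037 .1275 0; python3 - <<'E'
from h import *
shot("side","s9s",(180,120,380,270),3.7);shot("top","s9t",(200,110,430,290),3.3)
E
```

```text
at [ 0.6048 -0.1163  0.1264] yaw 0.067 t 35.325 open 0.0238 F [-0.1  0.8  0.3]
after turn -0.004: tool mm [ 0.6 -7.5 -1.1] r 0.615 rp [3.139 0.02 ] tcp in slab [ 49.4 -44.5]
```

View pics/s9s.png

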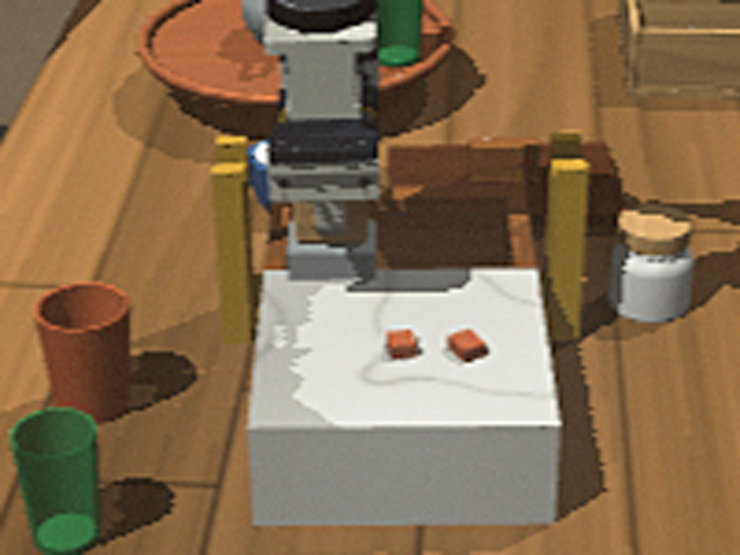

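View pics/s9t.png

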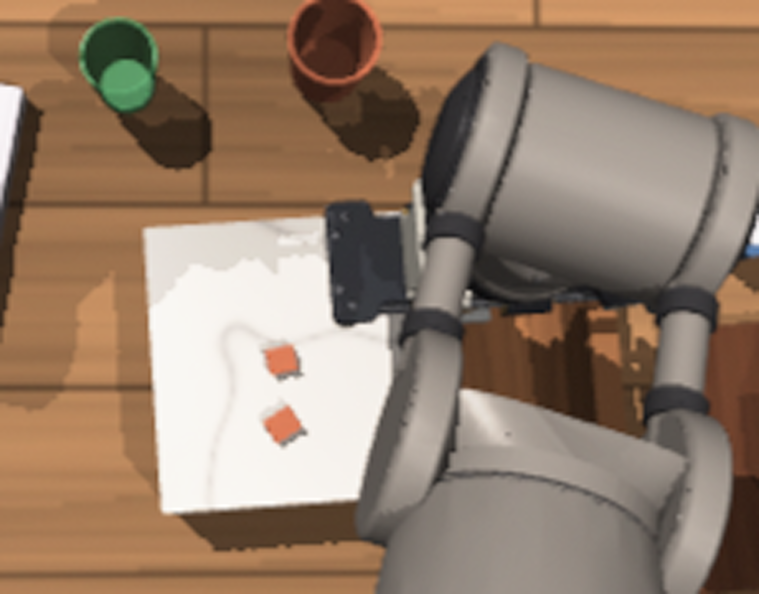

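>>> servo_tool(targets="0 0 -20 0; 0 0 -30 0; -5 -20 0 0; -5 -20 0 0; -5 -25 0 0; -5 -25 0 0; -5 -25 0 0; -5 -25 0 0; -5 -25 0 0; -5 -10 0 0; 0 0 0 0")

```text
time: 36.8
tool_pos: [0.5404, 0.0725, 0.1663]
tool_rot: [-3.14, 0.042, 0.076]
contact_force: [0.1, -0.1, -3.1]
opening: 0.0238
```

```bash
python3 go.py s .005 .13 .128 0; python3 - <<'E'
from h import *
shot("side","s10s",(180,120,380,270),3.7);shot("top","s10t",(200,110,430,290),3.3)
E
```

```text
at [0.5404 0.0725 0.1663] yaw 0.076 t 36.8 open 0.0238 F [ 0.1 -0.1 -3.1]
after turn 0.005: tool mm [ 8.1 18.5 38. ] r 0.551 rp [-3.14   0.042] tcp in slab [ -1.5 148.4]
```

View pics/s10s.png

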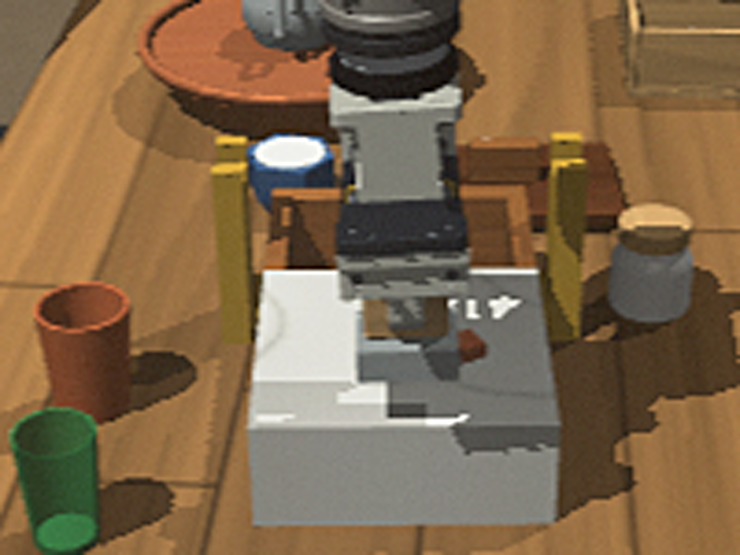

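View pics/s10t.png

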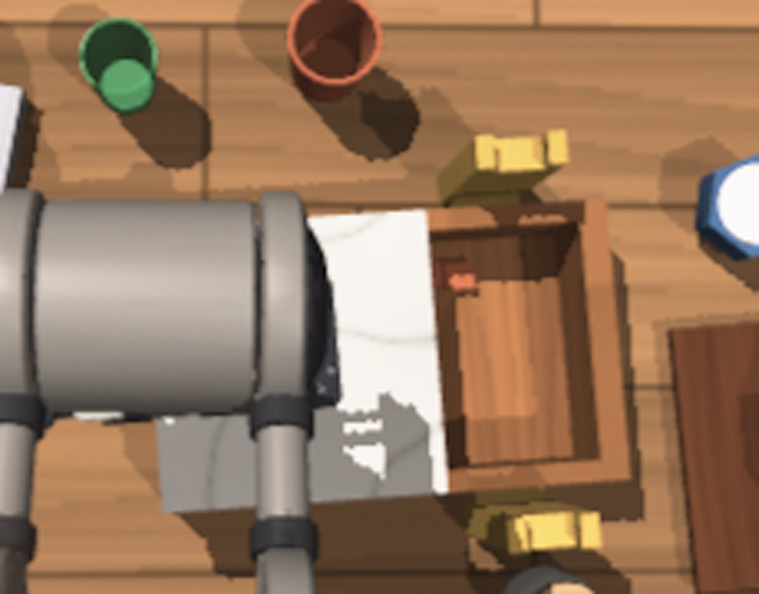

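>>> servo_tool(targets="4 9 0 0.005; 4 9 0 0; 0 0 12 0; 0 0 12 0; 0 0 8 0; 0 0 4 0; 0 0 0 0")

```text
time: 37.78
tool_pos: [0.5501, 0.0501, 0.1269]
tool_rot: [-3.141, 0.042, 0.065]
contact_force: [-0.8, -1.2, 2.1]
opening: 0.0241
```

```bash
python3 go.py s .005 .13 .1265 0
```

```text
at [0.5501 0.0501 0.1269] yaw 0.0655 t 37.775 open 0.0241 F [-0.8 -1.2  2.1]
after turn -0.005: tool mm [-1.6 -4.6  0.5] r 0.551 rp [-3.141  0.042] tcp in slab [  6.6 125.4]
```

>>> servo_tool(targets="0 0 4 0; 0 0 4 0; 0 0 4 0; 0 0 4 0; 0 0 4 0; 0 0 4 0; 0 0 0 0")

```text
time: 38.65
tool_pos: [0.5499, 0.0502, 0.1274]
tool_rot: [3.138, 0.025, 0.068]
contact_force: [-0.2, 0.2, -2.6]
opening: 0.0235
```

>>> servo_tool(targets="0 8 0 0; 0 11 0 0; 0 11 0 0; 0 11 0 0; 0 11 0 0; 0 11 0 0; 0 11 0 0; 0 11 0 0; 0 0 0 0")

```text
time: 39.78
tool_pos: [0.556, -0.0416, 0.1263]
tool_rot: [3.138, 0.027, 0.067]
contact_force: [-1.0, 0.3, -0.9]
opening: 0.0235
```

```bash
python3 go.py s .005 -.042 .1275 0; python3 - <<'E'
from h import *
shot("side","s11s",(180,120,380,270),3.7)
E
```

```text
at [ 0.556  -0.0416  0.1263] yaw 0.0668 t 39.775 open 0.0235 F [-1.   0.3 -0.9]
after turn -0.004: tool mm [-1.  75.5 -0.9] r 0.572 rp [3.138 0.027] tcp in slab [ 5.9 33.5]
```

View pics/s11s.png

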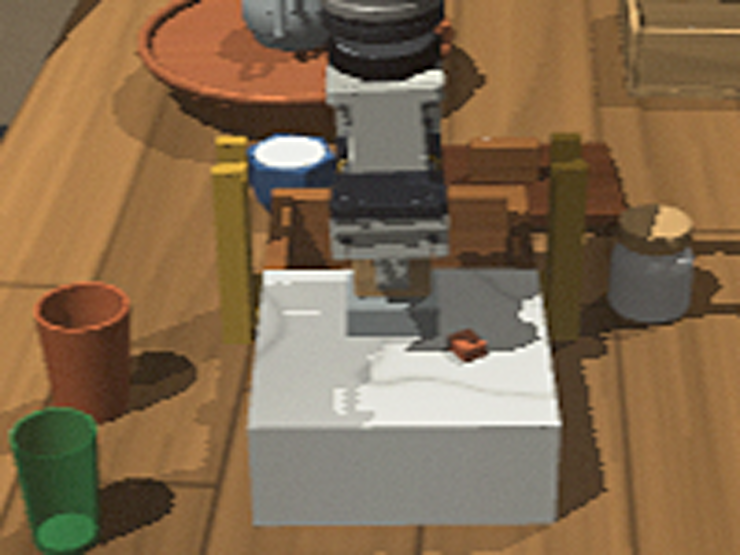

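>>> servo_tool(targets="0 11 0 0; 0 11 0 0; 0 11 0 0; 0 11 0 0; 0 11 0 0; 0 10 0 0; 0 6 0 0; 0 0 0 0")

```text
time: 40.83
tool_pos: [0.5609, -0.1169, 0.1264]
tool_rot: [3.138, 0.027, 0.067]
contact_force: [-0.4, 0.0, -1.9]
opening: 0.0238
```

>>> servo_tool(targets="0 0 -20 0; 0 0 -30 0; 0 0 0 0; -5 -18 0 0; -5 -20 0 0; -6 -22 0 0; -6 -22 0 0; -6 -22 0 0; -6 -22 0 0; -6 -22 0 0; -6 -15 0 0; 0 0 0 0")

```text
time: 42.32
tool_pos: [0.4948, 0.0598, 0.1729]
tool_rot: [-3.139, 0.039, 0.075]
contact_force: [1.0, 0.6, -2.1]
opening: 0.024
```

```bash
python3 go.py s -.046 .13 .128 0; python3 - <<'E'
from h import *
shot("side","s12s",(180,120,380,270),3.7);shot("top","s12t",(200,110,430,290),3.3)
E
```

```text
at [0.4948 0.0598 0.1729] yaw 0.0746 t 42.325 open 0.024 F [ 1.   0.6 -2.1]
after turn 0.004: tool mm [ 3.7  9.  44.7] r 0.5 rp [-3.139  0.039] tcp in slab [-47.9 138.9]
```

View pics/s12s.png

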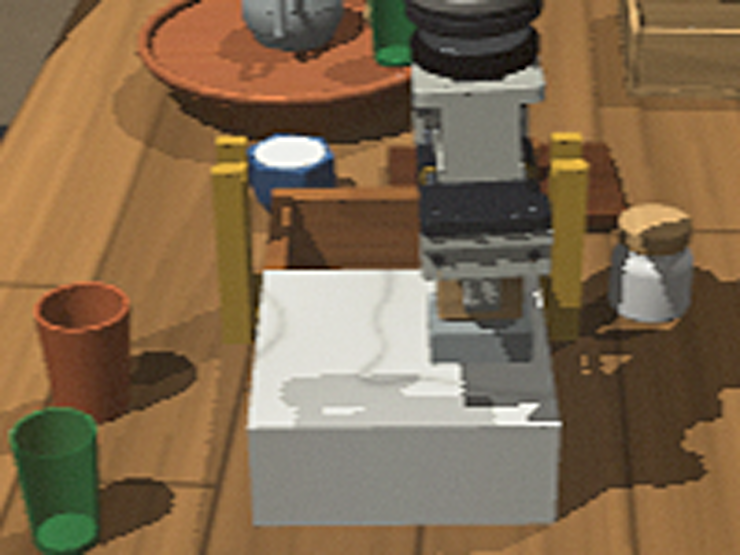

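View pics/s12t.png

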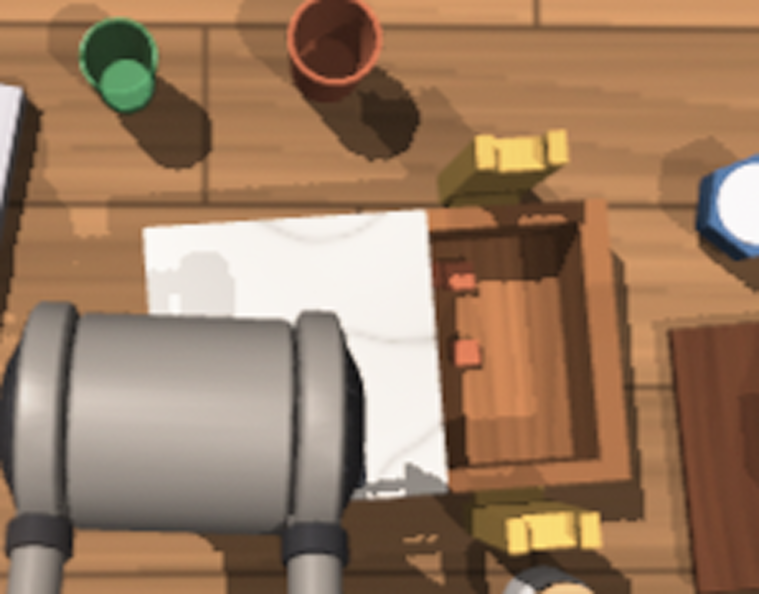

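>>> servo_tool(targets="2 5 0 0.004; 2 4 0 0; 0 0 14 0; 0 0 14 0; 0 0 10 0; 0 0 5 0; 0 0 0 0")

```text
time: 43.3
tool_pos: [0.4991, 0.0469, 0.1261]
tool_rot: [-3.14, 0.04, 0.065]
contact_force: [-2.7, -0.0, 4.5]
opening: 0.0239
```

>>> servo_tool(targets="0 0 4 0; 0 0 4 0; 0 0 4 0; 0 0 4 0; 0 0 4 0; 0 0 0 0")

```text
time: 44.05
tool_pos: [0.4996, 0.0471, 0.1269]
tool_rot: [3.139, 0.025, 0.067]
contact_force: [0.3, 0.5, -2.0]
opening: 0.0238
```

```bash
python3 go.py s -.046 -.042 .1265 0
```

```text
at [0.4996 0.0471 0.1269] yaw 0.0672 t 44.05 open 0.0238 F [ 0.3  0.5 -2. ]
after turn -0.004: tool mm [ -1.9 167.9   0.8] r 0.524 rp [3.139 0.025] tcp in slab [-44.  125.9]
```

>>> servo_tool(targets="0 8 0 0; 0 11 0 0; 0 11 0 0; 0 11 0 0; 0 11 0 0; 0 11 0 0; 0 11 0 0; 0 11 0 0; 0 0 0 0")

```text
time: 45.18
tool_pos: [0.5058, -0.0446, 0.126]
tool_rot: [3.14, 0.026, 0.066]
contact_force: [0.6, -0.8, -1.2]
opening: 0.0243
```

```bash
python3 go.py s -.046 -.044 .1265 0; python3 - <<'E'
from h import *
shot("side","s13s",(180,120,380,270),3.7)
E
```

```text
at [ 0.5058 -0.0446  0.126 ] yaw 0.0661 t 45.175 open 0.0243 F [ 0.6 -0.8 -1.2]
after turn -0.005: tool mm [-1.7 78.  -0.3] r 0.524 rp [3.14  0.026] tcp in slab [-44.3  34. ]
```

View pics/s13s.png

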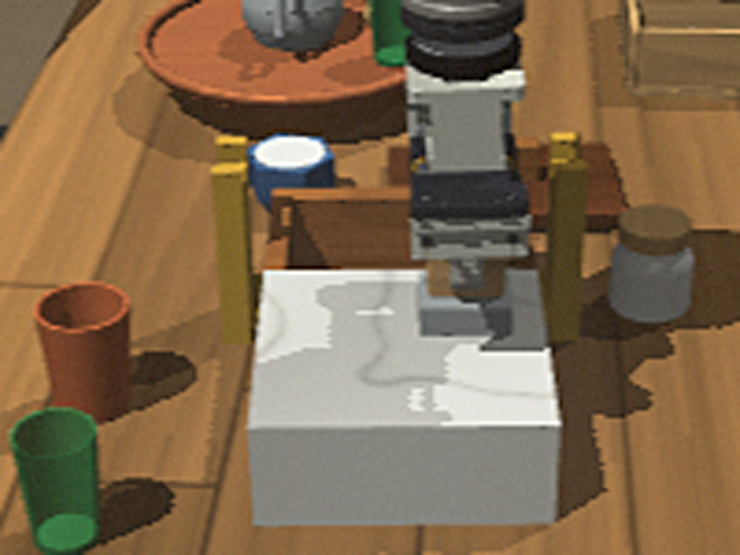

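>>> servo_tool(targets="0 11 0 0; 0 11 0 0; 0 11 0 0; 0 11 0 0; 0 11 0 0; 0 10 0 0; 0 6 0 0; 0 0 0 0")

```text
time: 46.22
tool_pos: [0.5107, -0.12, 0.126]
tool_rot: [3.14, 0.026, 0.067]
contact_force: [0.4, -0.5, -0.7]
opening: 0.0238
```

>>> servo_tool(targets="0 0 -20 0; 0 0 -30 0; 0 0 -20 0; 0 0 0 0; 0 -20 0 0; 0 -30 0 0; 0 -35 0 0; 0 -35 0 0; 0 -35 0 0; 0 -35 0 0; 0 -35 0 0; 0 -35 0 0; 0 0 0 0")

```text
time: 47.85
tool_pos: [0.4846, 0.1574, 0.1864]
tool_rot: [-3.138, 0.047, 0.071]
contact_force: [0.4, 0.5, -2.8]
opening: 0.0235
```

```bash
python3 go.py w .486 .425 .0475 -.16; python3 - <<'E'
from h import *
shot("side","s14s",(180,120,380,270),3.7);shot("top","s14t")
E
```

```text
at [0.4846 0.1574 0.1864] yaw 0.0708 t 47.85 open 0.0235 F [ 0.4  0.5 -2.8]
after turn 0.231: tool mm [ -34.7 -265.3  138.8] r 0.646 rp [-3.138  0.047] tcp in slab [-51.2 237. ]
```

View pics/s14s.png

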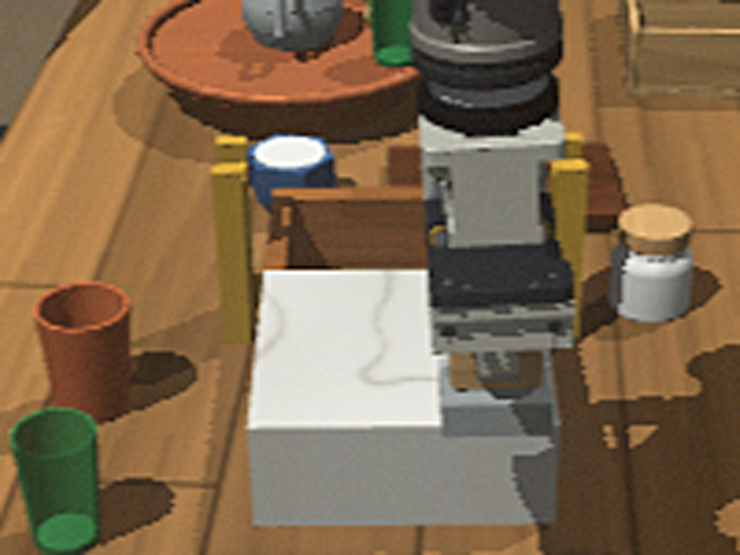

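View pics/s14t.png

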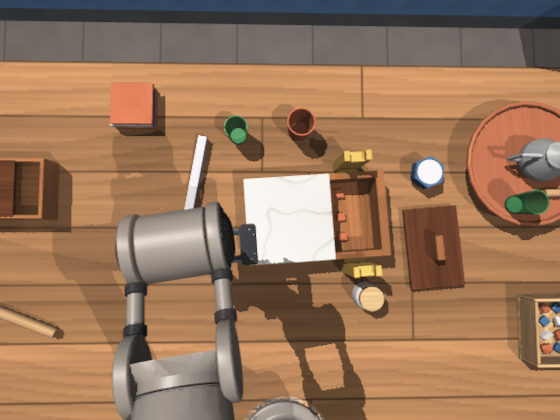

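>>> servo_tool(targets="2 -25 0 0; 3 -30 0 0; 3 -35 0 0; 3 -35 0 0; 3 -35 0 0; 3 -35 0 0; 3 -35 0 0; 0 -25 0 0; 0 0 0 0; 0 0 30 0; 0 0 30 0; 0 0 20 0; 0 0 0 0")

```text
time: 49.58
tool_pos: [0.4871, 0.4033, 0.0974]
tool_rot: [3.136, 0.055, 0.05]
contact_force: [0.3, 0.2, -2.6]
opening: 0.0233
```

```bash
python3 go.py w .486 .425 .0475 .07; python3 - <<'E'
from h import *
shot("side","s15s",(200,200,400,400),3);shot("top","s15t")
E
```

```text
at [0.4871 0.4033 0.0974] yaw 0.0497 t 49.575 open 0.0233 F [ 0.3  0.2 -2.6]
after turn -0.020: tool mm [  3.2 -22.   49.7] r 0.646 rp [3.136 0.055] tcp in slab [-31.2 482.1]
```

View pics/s15s.png

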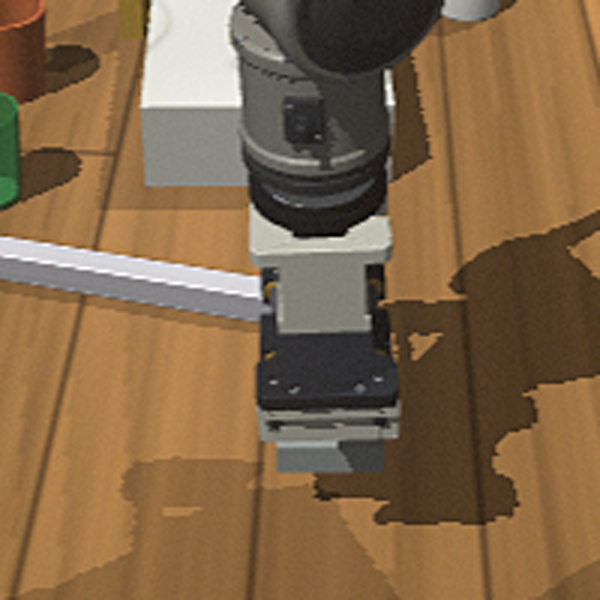

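View pics/s15t.png

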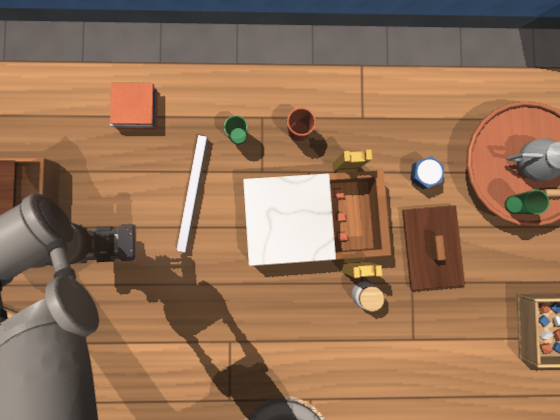

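>>> servo_tool(targets="0 0 15 0; 0 0 15 0; 0 0 10 0; 0 0 5 0; 0 0 3 0; 0 0 0 0")

```text
time: 50.42
tool_pos: [0.4869, 0.4043, 0.0504]
tool_rot: [3.139, 0.049, 0.05]
contact_force: [0.4, 0.3, -2.7]
opening: 0.024
```

>>> servo_tool(targets="0 0 3 0; 0 0 3 0; 0 0 3 0; 0 0 3 0; 0 0 3 0; 0 0 3 0; 0 0 0 0")

```text
time: 51.3
tool_pos: [0.487, 0.4047, 0.047]
tool_rot: [-3.141, 0.041, 0.051]
contact_force: [-0.2, 0.3, -3.3]
opening: 0.0235
```

>>> servo_tool(targets="0 0 4 0; 0 0 4 0; 0 0 4 0; 0 0 4 0; 0 0 4 0; 0 0 4 0; 0 0 4 0; 0 0 0 0")

```text
time: 52.3
tool_pos: [0.4873, 0.4052, 0.0466]
tool_rot: [-3.137, 0.03, 0.053]
contact_force: [-0.5, -0.1, -3.0]
opening: 0.0237
```

>>> servo_tool(targets="0 0 0 0; 0 0 0 0; 0 0 0 0; 0 0 0 0; 0 0 0 0; 0 0 0 0; 0 0 0 0", hand=1)

```text
time: 53.18
tool_pos: [0.4876, 0.4054, 0.045]
tool_rot: [-3.137, 0.03, 0.053]
contact_force: [0.0, -0.6, 0.3]
opening: 0.0886
```

>>> servo_tool(targets="0 0 -15 0; 0 0 -40 0; 0 0 -50 0; 0 0 -50 0; 0 0 -30 0; 0 0 0 0")

```text
time: 53.92
tool_pos: [0.4935, 0.4049, 0.2414]
tool_rot: [-3.135, 0.026, 0.053]
contact_force: [0.6, -0.2, 0.1]
opening: 0.0921
```

```bash
python3 - <<'E'
from h import *
print(telemetry.observe()["tool_rot"])
s=shot("side","s16s",(200,200,400,400),3);t=shot("top","s16t")
save(t,"lid_t",(390,190,480,300),6); save(s,"lid_s",(260,140,380,200),6)
save(t,"well_t",(320,160,400,260),6)
E
```

```text
[-3.13516348  0.02588534  0.05303572]
```

View pics/s16s.png

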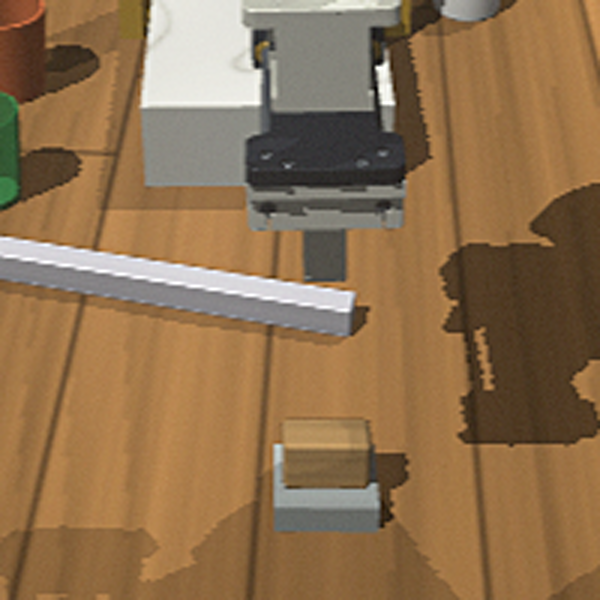

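View pics/lid_t.png

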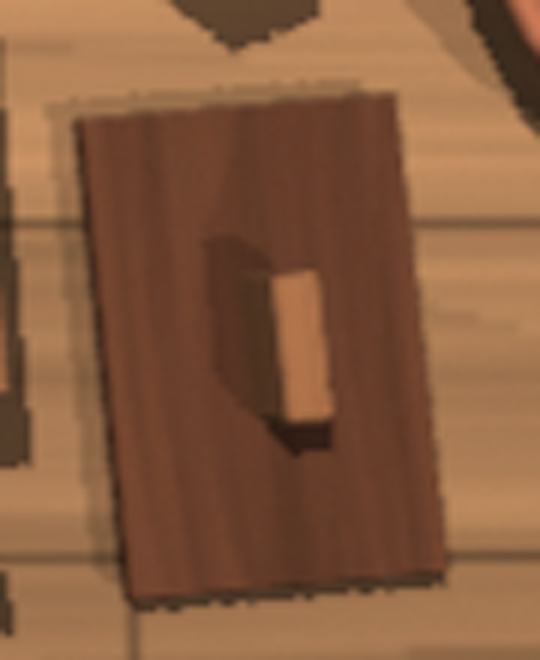

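View pics/lid_s.png

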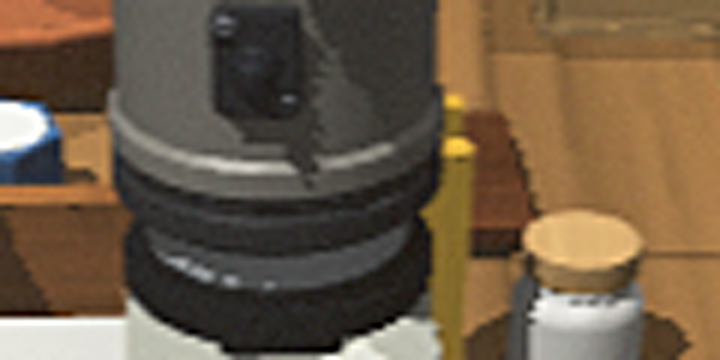

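View pics/well_t.png

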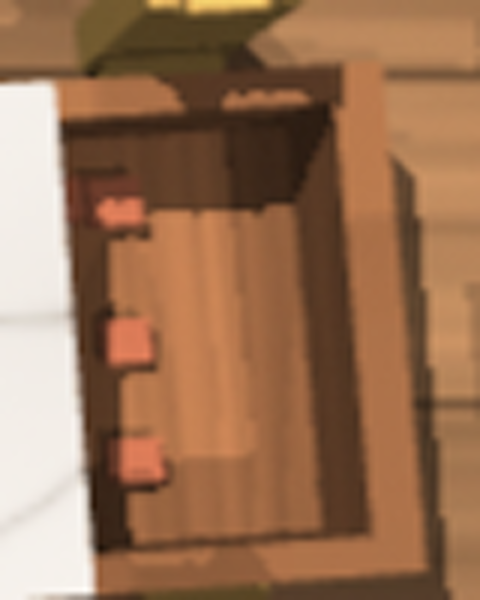

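```bash
python3 - <<'E'
from fitobj import *
t=shot("top")
T=lambda x,y:u(x,y,6,(390,190))
obs=[(t,(.1,.0675,.02),T(80,120)),(t,(.1,-.0675,.02),T(397,93)),(t,(-.1,-.0675,.02),T(445,580)),(t,(-.1,.0675,.02),T(135,600)),
(t,(.03,.01,.056),T(272,275)),(t,(.03,-.01,.056),T(318,268)),(t,(-.03,-.01,.056),T(332,415)),(t,(-.03,.01,.056),T(285,425))]
fit(obs,[.484,-.374,.08])
E
python3 go.py w .4837 -.374 .24 .083
```

```text
[ 0.4798 -0.3738  0.0751]
[[-0.1, -0.5], [0.0, -0.0], [0.6, -1.0], [-1.3, 0.2], [-0.3, -0.1], [0.2, 0.4], [0.4, 1.0], [0.1, -0.0]]
at [0.492  0.404  0.2366] yaw 0.0529 t 54.075 open 0.0917 F [-0.3  0.5 -0.2]
after turn -0.030: tool mm [-72.9 774.6  -3.5] r 0.611 rp [-3.139  0.033] tcp in slab [-26.3 482.5]
```

>>> servo_tool(targets="0 0 -15 -0.03; -3 30 0 0; -4 42 0 0; -4 42 0 0; -4 42 0 0; -4 42 0 0; -4 42 0 0; -4 42 0 0; -4 42 0 0; -4 42 0 0; -4 42 0 0; -4 42 0 0; -4 42 0 0; -4 42 0 0; -4 42 0 0; -4 42 0 0; -4 42 0 0; -4 42 0 0; -4 40 0 0; 0 0 0 0")

```text
time: 56.58
tool_pos: [0.4908, -0.3655, 0.2494]
tool_rot: [-3.135, 0.052, 0.11]
contact_force: [-0.1, 0.5, -0.7]
opening: 0.0916
```

```bash
python3 go.py w .482 -.374 .12 .08
```

```text
at [ 0.4908 -0.3655  0.2494] yaw 0.1097 t 56.575 open 0.0916 F [-0.1  0.5 -0.7]
after turn 0.030: tool mm [ -2.6   8.4 129.7] r 0.61 rp [-3.135  0.052] tcp in slab [ -82.  -285.1]
```

>>> servo_tool(targets="-3 8 0 0.03; 0 0 35 0; 0 0 40 0; 0 0 35 0; 0 0 20 0; 0 0 0 0")

```text
time: 57.32
tool_pos: [0.4824, -0.3704, 0.1177]
tool_rot: [-3.136, 0.052, 0.08]
contact_force: [-0.3, 0.2, 1.0]
opening: 0.0918
```

```bash
python3 go.py w .482 -.374 .041 .08; python3 - <<'E'
from h import *
shot("side","r1s",(240,90,420,210),4.2)
E
```

```text
at [ 0.4824 -0.3704  0.1177] yaw 0.0799 t 57.325 open 0.0918 F [-0.3  0.2  1. ]
after turn -0.000: tool mm [ 3.3  4.  76.6] r 0.61 rp [-3.136  0.052] tcp in slab [ -90.7 -289.3]
```

View pics/r1s.png

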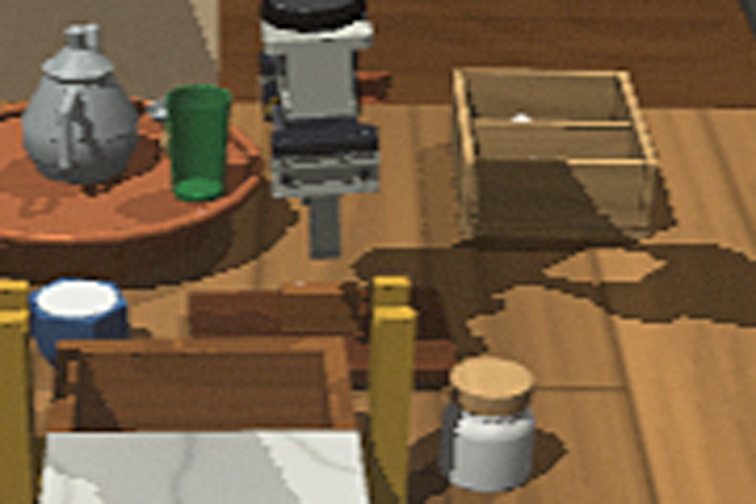

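>>> servo_tool(targets="3 4 20 0; 0 0 20 0; 0 0 15 0; 0 0 10 0; 0 0 4 0; 0 0 0 0; 0 0 0 0")

```text
time: 58.25
tool_pos: [0.4854, -0.3766, 0.0494]
tool_rot: [3.14, 0.046, 0.08]
contact_force: [0.4, -0.6, 0.1]
opening: 0.0915
```

```bash
python3 go.py w .482 -.374 .042 .08
```

```text
at [ 0.4854 -0.3766  0.0494] yaw 0.0801 t 58.25 open 0.0915 F [ 0.4 -0.6  0.1]
after turn 0.000: tool mm [-2.8 -2.9  7.5] r 0.61 rp [3.14  0.046] tcp in slab [ -88.2 -295.7]
```

>>> servo_tool(targets="-2 -2 7 0; 0 0 0 0")

```text
time: 58.5
tool_pos: [0.483, -0.3749, 0.0427]
tool_rot: [3.139, 0.045, 0.08]
contact_force: [0.3, -0.2, -0.0]
opening: 0.0919
```

>>> servo_tool(targets="0 0 0 0; 0 0 0 0; 0 0 0 0; 0 0 0 0; 0 0 0 0; 0 0 0 0; 0 0 0 0; 0 0 0 0; 0 0 0 0", hand=0, squeeze=40)

```text
time: 59.62
tool_pos: [0.4832, -0.375, 0.0432]
tool_rot: [3.139, 0.045, 0.08]
contact_force: [-0.0, 0.2, 0.2]
opening: 0.0195
```

>>> servo_tool(targets="0 0 -8 0; 0 0 -20 0; 0 0 -30 0; 0 0 -40 0; 0 0 -40 0; 0 0 -40 0; 0 0 0 0")

```text
time: 60.5
tool_pos: [0.4905, -0.3729, 0.2261]
tool_rot: [-3.141, 0.048, 0.08]
contact_force: [1.1, 0.9, -2.7]
opening: 0.0197
```

```bash
python3 go.py s 0 -.09 .20 0; python3 - <<'E'
from h import *
shot("side","r2s",(180,60,400,250),3.5)
shot("top","r2t")
E
```

```text
at [ 0.4905 -0.3729  0.2261] yaw 0.0802 t 60.5 open 0.0197 F [ 1.1  0.9 -2.7]
after turn 0.009: tool mm [  84.  -202.4   22.2] r 0.583 rp [-3.141  0.048] tcp in slab [ -82.8 -292.4]
```

View pics/r2s.png

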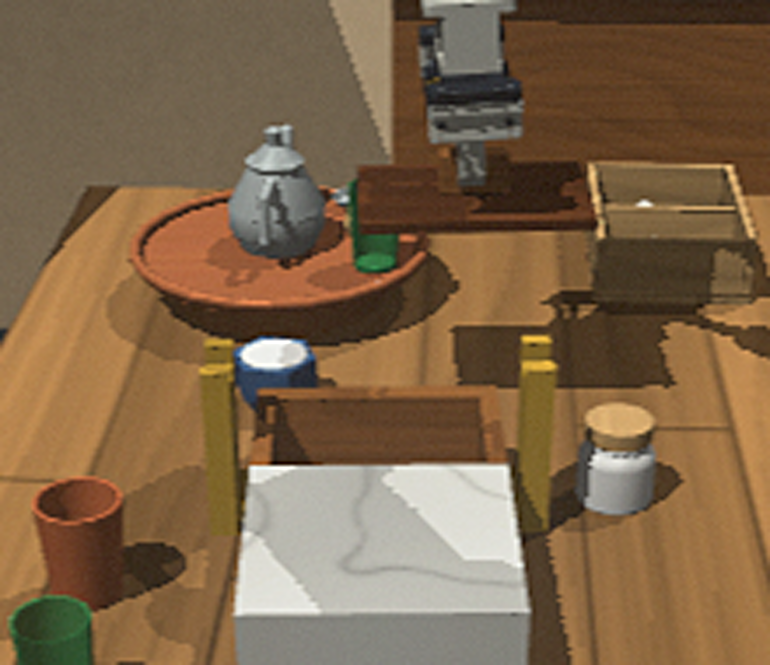

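>>> servo_tool(targets="8 -20 0 0.009; 10 -25 0 0; 10 -25 0 0; 10 -25 0 0; 10 -25 0 0; 10 -25 0 0; 10 -25 0 0; 8 -20 0 0; 5 -6 0 0; 0 0 0 0; 0 0 0 0")

```text
time: 61.98
tool_pos: [0.5485, -0.1612, 0.1976]
tool_rot: [-3.114, 0.085, 0.069]
contact_force: [-0.7, 0.2, -2.8]
opening: 0.0195
```

```bash
python3 go.py s 0.0 -.09 .145 0; python3 - <<'E'
from h import *
shot("side","r3s",(180,60,400,250),3.5)
shot("top","r3t")
E
```

```text
at [ 0.5485 -0.1612  0.1976] yaw 0.0693 t 61.975 open 0.0195 F [-0.7  0.2 -2.8]
after turn -0.002: tool mm [14.4  6.1 51.4] r 0.583 rp [-3.114  0.085] tcp in slab [ -9.9 -85.3]
```

View pics/r3s.png

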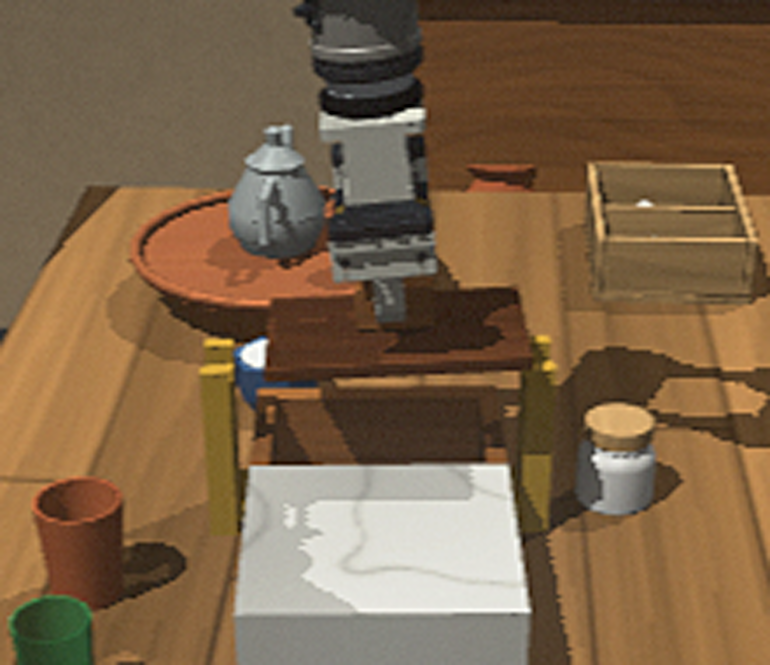

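View pics/r3t.png

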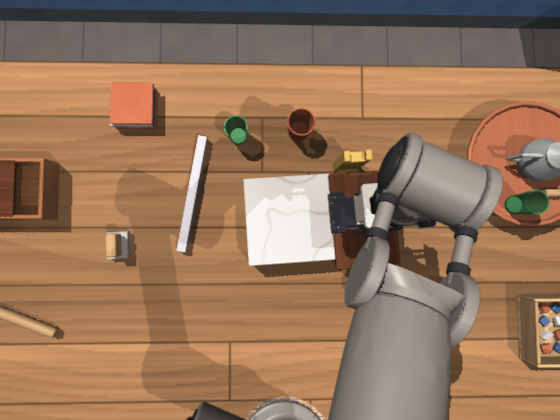

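>>> servo_tool(targets="5 2 0 0; 5 2 0 0; 4 2 10 0; 0 0 10 0; 0 0 10 0; 0 0 10 0; 0 0 0 0")

```text
time: 62.95
tool_pos: [0.5594, -0.1667, 0.1528]
tool_rot: [-3.113, 0.087, 0.067]
contact_force: [0.3, -0.5, -2.5]
opening: 0.0201
```

```bash
python3 go.py s 0.0 -.09 .115 0; python3 - <<'E'
from h import *
shot("side","r4s",(180,60,400,250),3.5)
E
```

```text
at [ 0.5594 -0.1667  0.1528] yaw 0.0673 t 62.95 open 0.0201 F [ 0.3 -0.5 -2.5]
after turn -0.004: tool mm [ 2.8 -0.5 37.7] r 0.583 rp [-3.113  0.087] tcp in slab [  0.5 -91.6]
```

View pics/r4s.png

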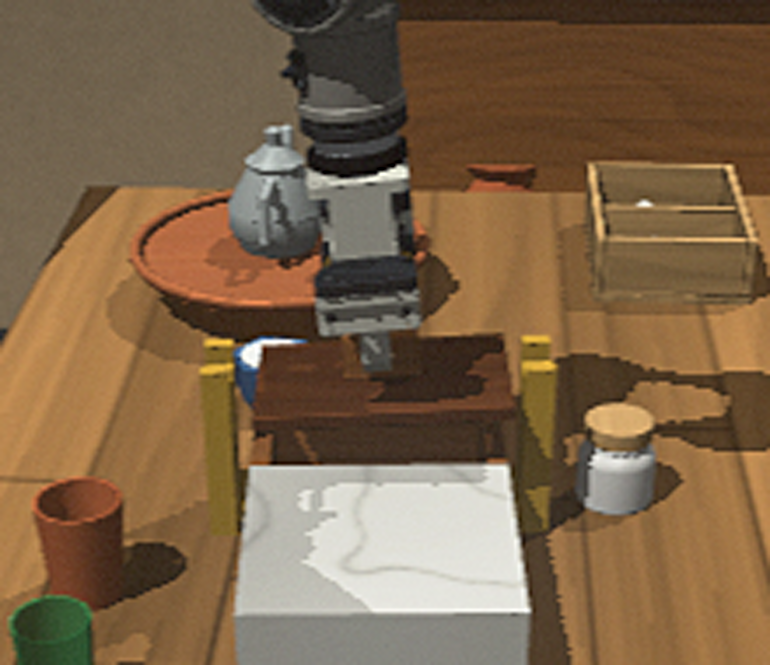

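>>> servo_tool(targets="2 0 8 0; 1 0 8 0; 0 0 8 0; 0 0 6 0; 0 0 4 0; 0 0 0 0; 0 0 0 0")

```text
time: 63.88
tool_pos: [0.5605, -0.1661, 0.1184]
tool_rot: [-3.115, 0.083, 0.067]
contact_force: [0.6, 0.5, -2.0]
opening: 0.0197
```

```bash
python3 go.py s 0.0 -.09 .115 0; python3 - <<'E'
from h import *
shot("side","r5s",(180,60,400,250),3.5)
E
```

```text
at [ 0.5605 -0.1661  0.1184] yaw 0.0672 t 63.875 open 0.0197 F [ 0.6  0.5 -2. ]
after turn -0.004: tool mm [-1.3 -0.9  3.6] r 0.583 rp [-3.115  0.083] tcp in slab [  1.6 -91. ]
```

View pics/r5s.png

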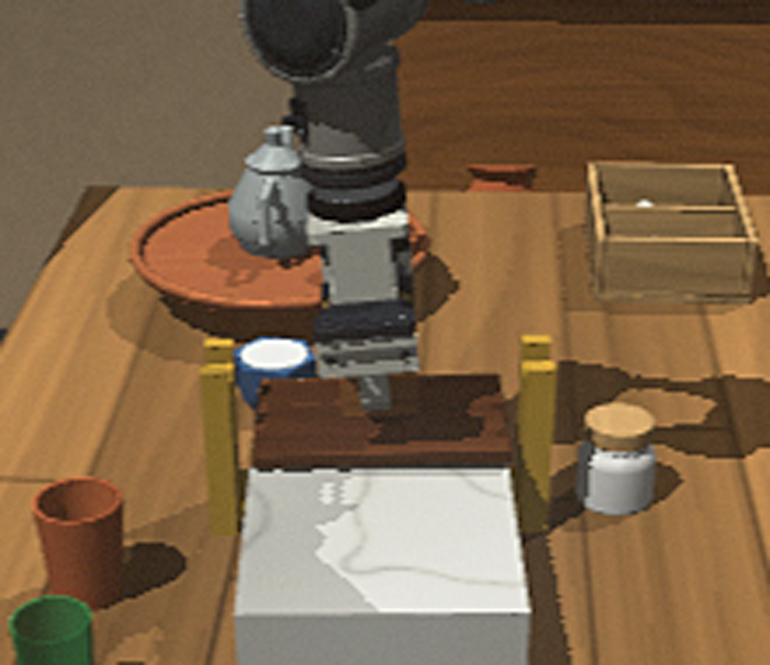

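>>> servo_tool(targets="0 0 3 0; 0 0 3 0; 0 0 3 0; 0 0 3 0; 0 0 3 0; 0 0 3 0; 0 0 3 0; 0 0 3 0")

```text
time: 64.92
tool_pos: [0.5605, -0.1654, 0.115]
tool_rot: [-3.126, 0.07, 0.07]
contact_force: [-7.2, 4.0, 18.3]
opening: 0.0197
```

>>> servo_tool(targets="0 0 3.5 0; 0 0 3.5 0; 0 0 3.5 0; 0 0 3.5 0; 0 0 3.5 0; 0 0 3.5 0; 0 0 3.5 0; 0 0 3.5 0")

```text
time: 65.92
tool_pos: [0.5607, -0.1654, 0.1149]
tool_rot: [-3.138, 0.054, 0.069]
contact_force: [-7.5, 3.3, 22.6]
opening: 0.0201
```

Seated and levelling; release.

>>> servo_tool(targets="0 0 3.5 0; 0 0 3.5 0; 0 0 3.5 0; 0 0 3.5 0; 0 0 3.5 0; 0 0 3.5 0; 0 0 0 0")

```text
time: 66.8
tool_pos: [0.5608, -0.1652, 0.1157]
tool_rot: [3.139, 0.041, 0.068]
contact_force: [-1.0, 0.6, -3.8]
opening: 0.0197
```

>>> servo_tool(targets="0 0 0 0; 0 0 0 0; 0 0 0 0; 0 0 0 0; 0 0 0 0; 0 0 0 0; 0 0 0 0", hand=1)

```text
time: 67.68
tool_pos: [0.5612, -0.1656, 0.1148]
tool_rot: [3.139, 0.041, 0.068]
contact_force: [-0.8, 0.0, 0.1]
opening: 0.0852
```

>>> servo_tool(targets="0 0 -15 0; 0 0 -35 0; 0 0 -40 0; 0 0 -35 0; 0 0 0 0")

```text
time: 68.3
tool_pos: [0.5669, -0.1649, 0.248]
tool_rot: [3.137, 0.038, 0.068]
contact_force: [-0.0, -0.0, -1.2]
opening: 0.092
```

```bash
python3 go.py w .57 .2 .24 0; python3 - <<'E'
from h import *
s=shot("side","r6s",(180,60,400,250),3.5)
t=shot("top","r6t")
save(t,"bar_t",(150,110,230,270),3.7); save(s,"bar_s",(180,270,330,320),5)
E
```

```text
at [ 0.5669 -0.1649  0.248 ] yaw 0.0679 t 68.3 open 0.092 F [-0.  -0.  -1.2]
after turn 0.068: tool mm [   3.4 -365.     5.4] r 0.604 rp [3.137 0.038] tcp in slab [  8.1 -90.3]
```

View pics/r6s.png

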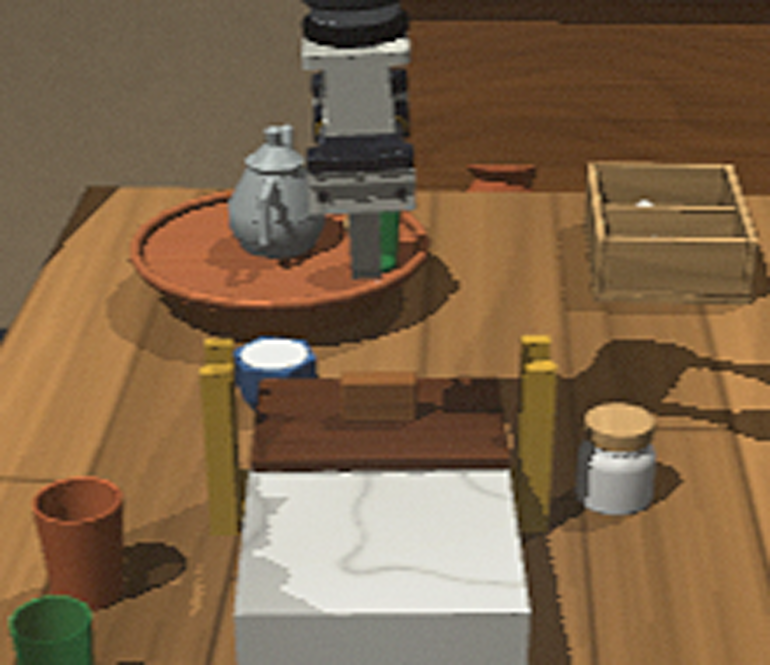

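View pics/r6t.png

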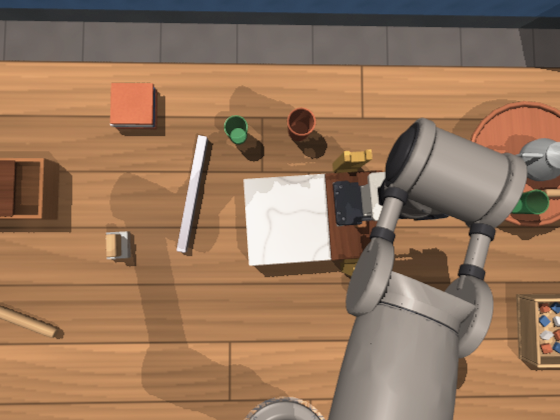

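View pics/bar_t.png

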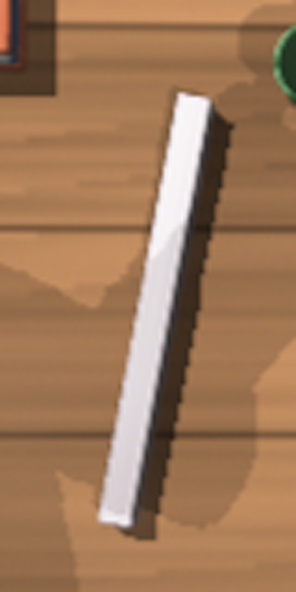

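View pics/bar_s.png

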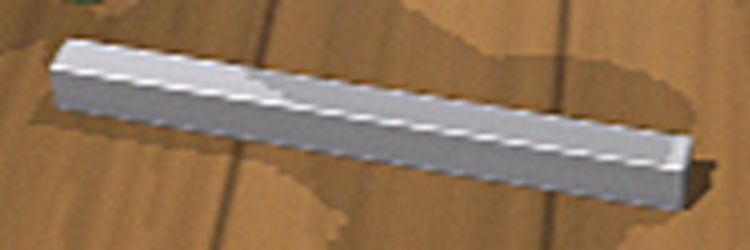

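```bash
python3 - <<'E'
from fitobj import *
t=shot("top");s=shot("side")
T=lambda x,y:u(x,y,3.7,(150,110)); S=lambda x,y:u(x,y,5,(180,270))
a,b=.145,.011
obs=[(t,(a,b,.026),T(177,92)),(t,(a,-b,.026),T(211,101)),(t,(-a,-b,.026),T(132,526)),(t,(-a,b,.026),T(99,520)),
(s,(a,-b,.026),S(68,40)),(s,(a,b,.026),S(52,67)),(s,(-a,b,.026),S(688,168)),(s,(-a,-b,.026),S(690,137)),(s,(a,b,0),S(56,106)),(s,(-a,b,0),S(683,209))]
fit(obs,[.6,.22,-.15])
E
```

```text
[ 0.6129  0.2253 -0.1681]
[[0.0, 0.3], [-0.3, -0.6], [-0.4, 0.9], [-0.4, 1.0], [-0.2, -1.4], [-0.7, -0.6], [-0.7, -0.4], [0.7, -1.1], [-0.3, 0.3], [-0.0, 0.4]]
```

```bash
python3 go.py w .613 .225 .24 -.168
```

```text
at [ 0.5649 -0.1642  0.2428] yaw 0.0678 t 68.5 open 0.0919 F [ 0.1  0.1 -0.1]
after turn 0.236: tool mm [ -17.6 -391.8   -0.7] r 0.653 rp [-3.142  0.047] tcp in slab [  6.1 -89.5]
```

>>> servo_tool(targets="0 0 0 0.12; 0 0 0 0.116; -1 -30 0 0; -2 -36 0 0; -2 -36 0 0; -2 -36 0 0; -2 -36 0 0; -2 -36 0 0; -2 -36 0 0; -2 -36 0 0; -2 -36 0 0; -1 -36 0 0; 0 -25 0 0; 0 0 0 0")

```text
time: 70.25
tool_pos: [0.6069, 0.2234, 0.2178]
tool_rot: [3.126, 0.086, -0.18]
contact_force: [-0.5, -0.7, 0.6]
opening: 0.0921
```

```bash
python3 go.py w .613 .225 .10 -.168;python3 - <<'E'
from h import *
s=shot("side","b1s",(150,170,350,330),4)
t=shot("top"); print([(r["score"],r["extent"]) for r in cams.cut_out(t,"bar_center")])
E
```

```text
at [0.6069 0.2234 0.2178] yaw -0.1797 t 70.25 open 0.0921 F [-0.5 -0.7  0.6]
after turn -0.012: tool mm [ 15.9  -4.3 116.8] r 0.653 rp [3.126 0.086] tcp in slab [ 75.5 294.2]
[(0.7, [195.3, 180.1, 26.0, 85.2]), (0.51, [315.8, 211.5, 145.8, 130.4])]
```

View pics/b1s.png

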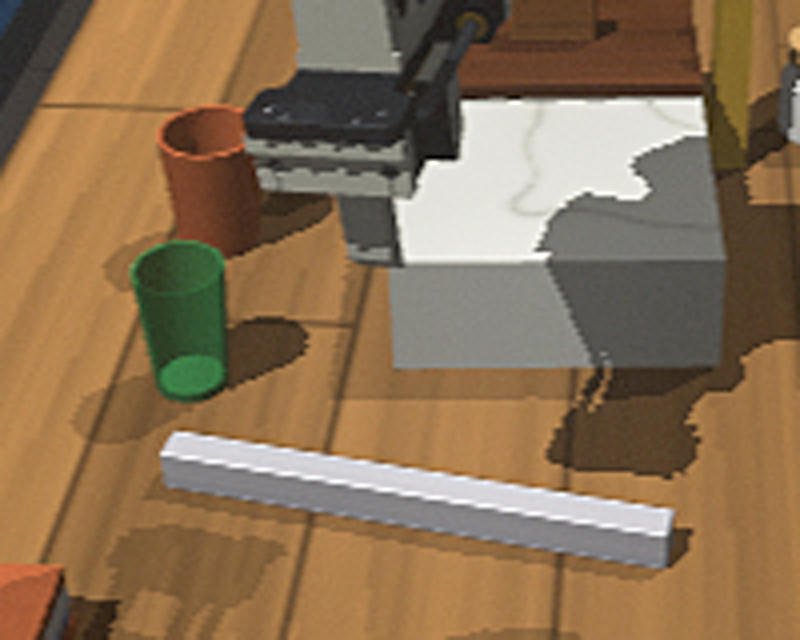

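>>> servo_tool(targets="8 -2 0 -0.012; 8 -2 10 0; 0 0 18 0; 0 0 18 0; 0 0 18 0; 0 0 18 0; 0 0 15 0; 0 0 15 0; 0 0 0 0")

```text
time: 71.53
tool_pos: [0.6175, 0.216, 0.0976]
tool_rot: [3.125, 0.086, -0.178]
contact_force: [0.4, 0.6, -0.9]
opening: 0.0917
```

```bash
python3 go.py w .613 .225 .02 -.168;python3 - <<'E'
from h import *
s=shot("side","b2s",(150,170,350,330),4)
E
```

```text
at [0.6175 0.216  0.0976] yaw -0.1777 t 71.525 open 0.0917 F [ 0.4  0.6 -0.9]
after turn -0.010: tool mm [ 0.7 -9.4 77.7] r 0.653 rp [3.125 0.086] tcp in slab [ 85.6 286. ]
```

View pics/b2s.png

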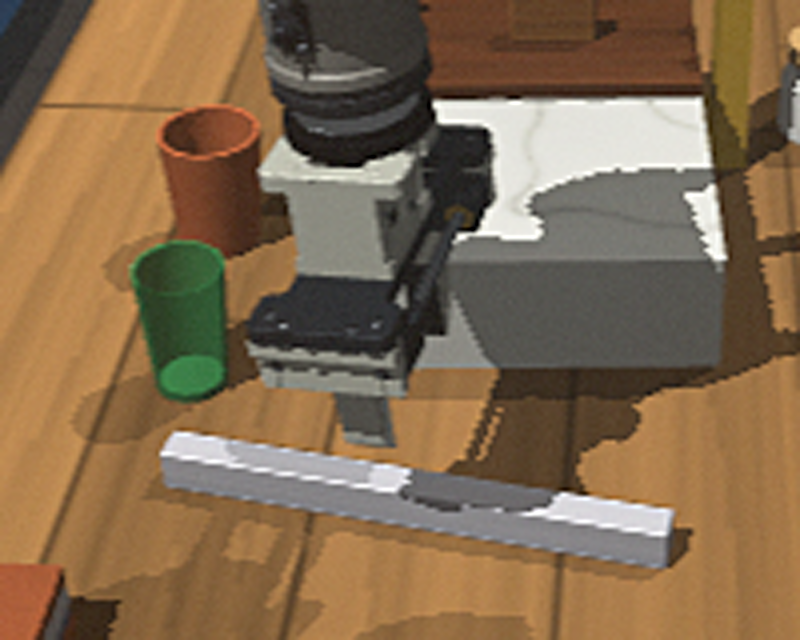

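>>> servo_tool(targets="1 -9 0 -0.01; 0 0 0 0; 0 0 15 0; 0 0 15 0; 0 0 12 0; 0 0 10 0; 0 0 8 0; 0 0 0 0")

```text
time: 72.58
tool_pos: [0.6159, 0.2257, 0.0352]
tool_rot: [3.127, 0.083, -0.166]
contact_force: [0.5, -0.5, -0.3]
opening: 0.0919
```

```bash
python3 go.py w .613 .225 .02 -.168;python3 - <<'E'
from h import *
s=shot("side","b3s",(150,170,350,330),4)
E
```

```text
at [0.6159 0.2257 0.0352] yaw -0.1664 t 72.575 open 0.0919 F [ 0.5 -0.5 -0.3]
after turn 0.002: tool mm [-1.5  1.  15.4] r 0.653 rp [3.127 0.083] tcp in slab [ 84.7 295.8]
```

View pics/b3s.png

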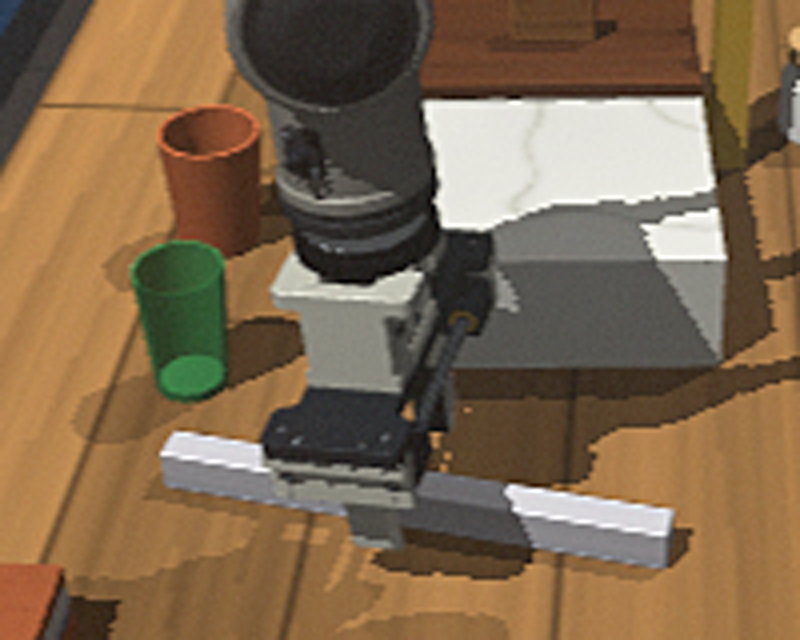

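>>> servo_tool(targets="-2 0 8 0; 0 0 6 0; 0 0 0 0")

```text
time: 73.0
tool_pos: [0.6135, 0.2262, 0.0219]
tool_rot: [3.128, 0.08, -0.166]
contact_force: [-0.9, 0.8, -0.5]
opening: 0.0919
```

>>> servo_tool(targets="0 0 0 0; 0 0 0 0; 0 0 0 0; 0 0 0 0; 0 0 0 0; 0 0 0 0; 0 0 0 0; 0 0 0 0; 0 0 0 0", hand=0, squeeze=40)

```text
time: 74.12
tool_pos: [0.614, 0.2263, 0.0227]
tool_rot: [3.129, 0.079, -0.166]
contact_force: [0.0, 0.2, -0.7]
opening: 0.0214
```

>>> servo_tool(targets="0 0 -6 0; 0 0 -15 0; 0 0 -18 0; 0 0 -18 0; 0 0 -18 0; 0 0 -18 0; 0 0 -18 0; 0 0 -18 0; 0 0 -18 0; 0 0 -18 0; 0 0 -18 0; 0 0 -18 0; 0 0 0 0")

```text
time: 75.75
tool_pos: [0.6306, 0.2259, 0.2409]
tool_rot: [3.131, 0.072, -0.167]
contact_force: [0.0, -0.8, -2.0]
opening: 0.0218
```

```bash
python3 go.py s 0 -.09 .22 0;python3 - <<'E'
from h import *
s=shot("side","b4s",(150,130,350,330),3)
E
```

```text
at [0.6306 0.2259 0.2409] yaw -0.1665 t 75.75 open 0.0218 F [ 0.  -0.8 -2. ]
after turn -0.237: tool mm [-97.8 385.1  25.4] r 0.583 rp [3.131 0.072] tcp in slab [ 99.4 295. ]
```

View pics/b4s.png

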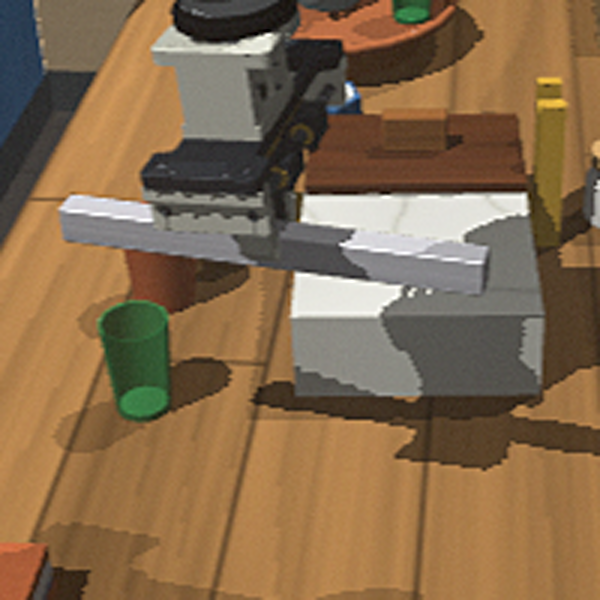

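>>> servo_tool(targets="0 0 0 -0.06; 0 0 0 -0.06; 0 0 0 -0.06; 0 0 0 -0.057; 0 0 0 0; -4.5 18 0 0; -4.5 18 0 0; -4.5 18 0 0; -4.5 18 0 0; -4.5 18 0 0; -4.5 18 0 0; -4.5 18 0 0; -4.5 18 0 0; -4.5 18 0 0; -4.5 18 0 0; 0 0 0 0")

```text
time: 77.8
tool_pos: [0.5933, 0.0271, 0.2376]
tool_rot: [-3.137, 0.085, 0.073]
contact_force: [0.5, 0.5, -2.9]
opening: 0.0216
```

```bash
python3 go.py s 0 -.09 .22 0
```

```text
at [0.5933 0.0271 0.2376] yaw 0.0726 t 77.8 open 0.0216 F [ 0.5  0.5 -2.9]
after turn 0.002: tool mm [-46.4 189.4  20.8] r 0.583 rp [-3.137  0.085] tcp in slab [48.1 99.3]
```

>>> servo_tool(targets="-4 18 0 0; -4 18 0 0; -4 18 0 0; -4 18 0 0; -4 18 0 0; -5 18 0 0; -5 18 0 0; -5 18 0 0; -5 18 0 0; -4 12 0 0; 0 0 0 0; 0 0 0 0")

```text
time: 79.3
tool_pos: [0.5601, -0.162, 0.2405]
tool_rot: [-3.137, 0.084, 0.073]
contact_force: [-0.3, 0.6, -1.7]
opening: 0.0212
```

```bash
python3 go.py s 0 -.09 .20 0; python3 - <<'E'
from h import *
s=shot("side","b5s",(180,80,400,250),3.5);shot("top","b5t",(230,110,450,320),2.8)
E
```

```text
at [ 0.5601 -0.162   0.2405] yaw 0.0725 t 79.3 open 0.0212 F [-0.3  0.6 -1.7]
after turn 0.002: tool mm [ 1.9  3.3 40.5] r 0.583 rp [-3.137  0.084] tcp in slab [  1.5 -86.9]
```

View pics/b5s.png

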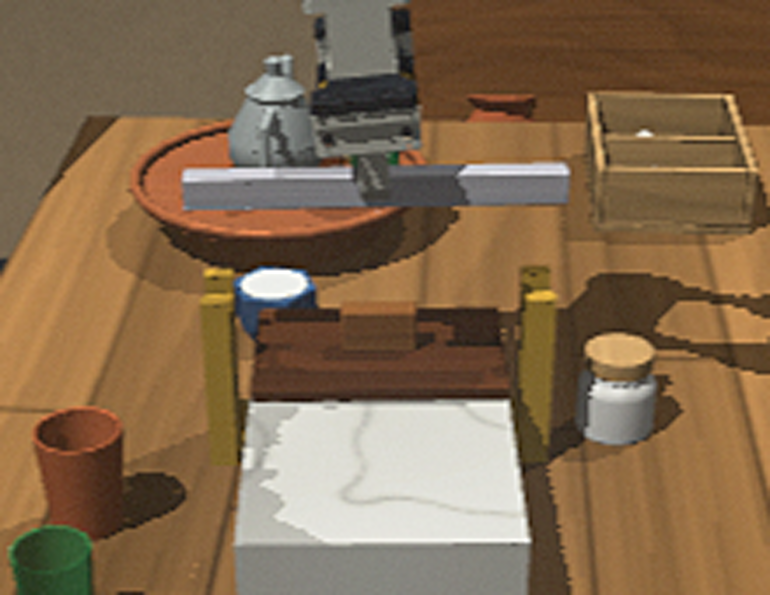

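View pics/b5t.png

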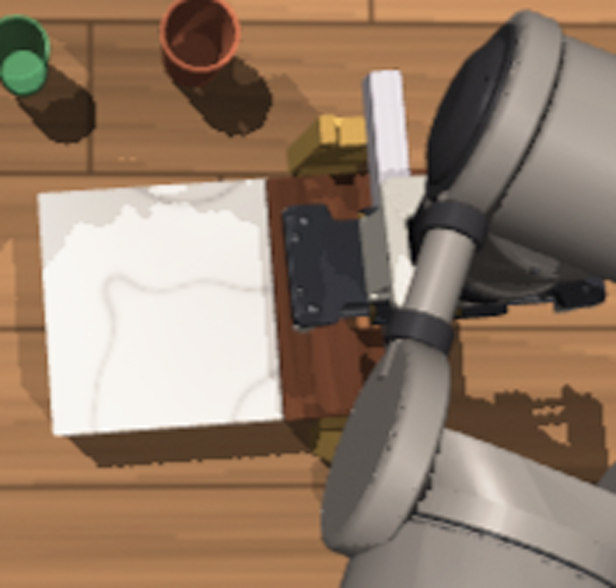

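>>> servo_tool(targets="1 2 0 0.001; 1 1 10 0; 0 0 12 0; 0 0 12 0; 0 0 12 0; 0 0 8 0; 0 0 0 0")

```text
time: 80.28
tool_pos: [0.5571, -0.1633, 0.1812]
tool_rot: [-3.135, 0.087, 0.074]
contact_force: [-0.7, -1.2, -2.5]
opening: 0.0218
```

```bash
python3 go.py s 0 -.09 .155 0; python3 - <<'E'
from h import *
s=shot("side","b6s",(180,80,400,250),3.5)
E
```

```text
at [ 0.5571 -0.1633  0.1812] yaw 0.074 t 80.275 open 0.0218 F [-0.7 -1.2 -2.5]
after turn 0.003: tool mm [ 3.8  2.2 26. ] r 0.583 rp [-3.135  0.087] tcp in slab [ -1.5 -88. ]
```

View pics/b6s.png

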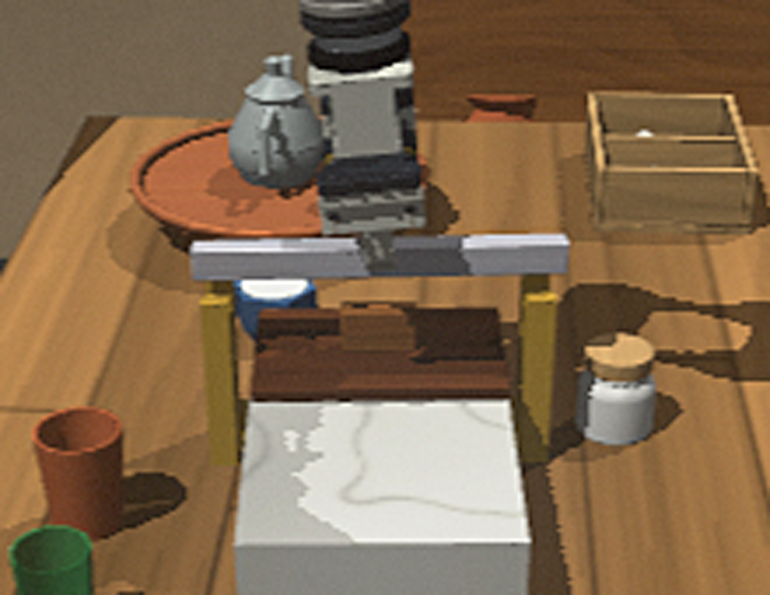

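>>> servo_tool(targets="2 1 4 0.002; 1 1 6 0; 0 0 6 0; 0 0 5 0; 0 0 0 0; 0 0 0 0")

```text
time: 81.08
tool_pos: [0.5594, -0.1656, 0.16]
tool_rot: [-3.137, 0.084, 0.072]
contact_force: [0.5, -1.0, -2.4]
opening: 0.0218
```

```bash
python3 go.py s 0 -.09 .155 0; python3 - <<'E'
from h import *
s=shot("side","b7s",(180,80,400,250),3.5)
E
```

```text
at [ 0.5594 -0.1656  0.16  ] yaw 0.0717 t 81.075 open 0.0218 F [ 0.5 -1.  -2.4]
after turn 0.001: tool mm [-0.2 -0.4  5. ] r 0.583 rp [-3.137  0.084] tcp in slab [  0.6 -90.5]
```

View pics/b7s.png

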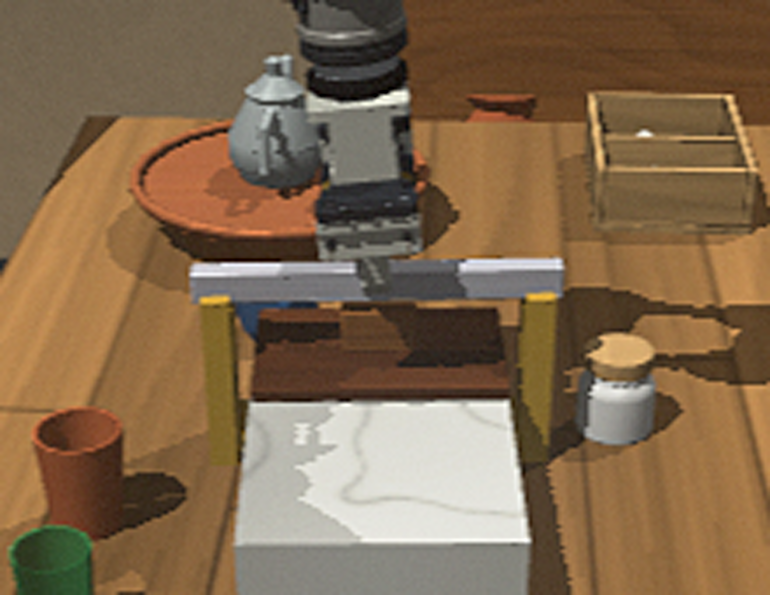

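>>> servo_tool(targets="0 0 3 0; 0 0 3 0; 0 0 3 0; 0 0 0 0; 0 0 0 0")

```text
time: 81.75
tool_pos: [0.5594, -0.1656, 0.1554]
tool_rot: [-3.139, 0.08, 0.072]
contact_force: [-0.3, -0.6, -1.7]
opening: 0.0216
```

```bash
python3 go.py s 0 -.09 .155 0; python3 - <<'E'
from h import *
s=shot("side","b8s",(230,130,350,190),6.5)
E
```

```text
at [ 0.5594 -0.1656  0.1554] yaw 0.0718 t 81.75 open 0.0216 F [-0.3 -0.6 -1.7]
after turn 0.001: tool mm [-0.5 -0.5  0.5] r 0.583 rp [-3.139  0.08 ] tcp in slab [  0.6 -90.5]
```

View pics/b8s.png

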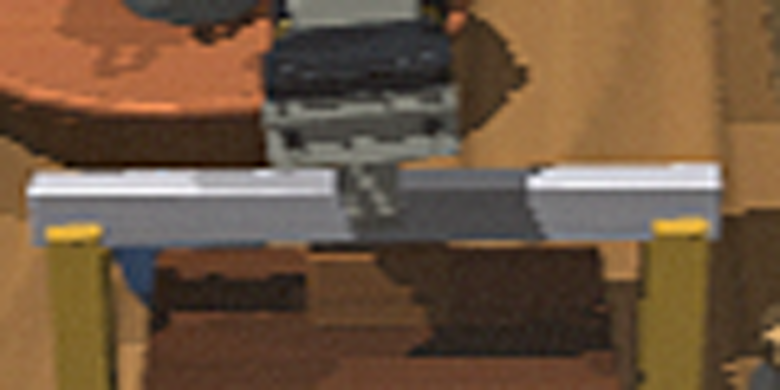

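>>> servo_tool(targets="0 0 3 0; 0 0 3 0; 0 0 3 0; 0 0 3 0; 0 0 3 0; 0 0 0 0")

```text
time: 82.55
tool_pos: [0.5593, -0.1655, 0.1551]
tool_rot: [3.138, 0.071, 0.072]
contact_force: [-1.1, 0.5, -2.2]
opening: 0.0214
```

>>> servo_tool(targets="0 0 0 0; 0 0 0 0; 0 0 0 0; 0 0 0 0; 0 0 0 0; 0 0 0 0; 0 0 0 0", hand=0.6)

```text
time: 83.42
tool_pos: [0.5595, -0.1657, 0.1537]
tool_rot: [3.139, 0.072, 0.072]
contact_force: [-0.2, 0.8, -0.1]
opening: 0.0547
```

>>> servo_tool(targets="0 0 -10 0; 0 0 -15 0; 0 0 -18 0; 0 0 -18 0; 0 0 -18 0; 0 0 -18 0; 0 20 0 0; 0 20 0 0; 0 20 0 0; 0 20 0 0; 0 20 0 0; 0 20 0 0; 0 20 0 0; 0 20 0 0; 0 20 0 0; 0 0 0 0")

```text
time: 85.42
tool_pos: [0.579, -0.3606, 0.257]
tool_rot: [3.139, 0.071, 0.068]
contact_force: [0.3, 0.3, 0.3]
opening: 0.0553
```

```bash
python3 go.py s 0 -.09 .155 0; python3 - <<'E'
from h import *
s=shot("side","e_s"); save(s,"e_s1",(230,130,350,190),6.5); t=shot("top","e_t"); save(t,"e_t1",(310,130,410,310),3.3)
E
```

```text
at [ 0.579  -0.3606  0.257 ] yaw 0.0679 t 85.425 open 0.0553 F [0.3 0.3 0.3]
after turn -0.003: tool mm [   0.9 -196.6  101.7] r 0.583 rp [3.139 0.071] tcp in slab [   6.3 -286.3]
```

View pics/e_s.png

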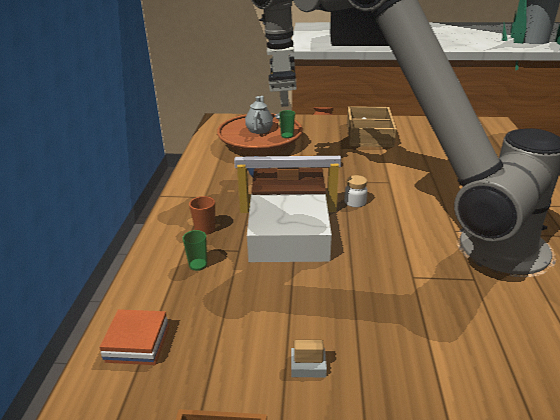

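View pics/e_s1.png

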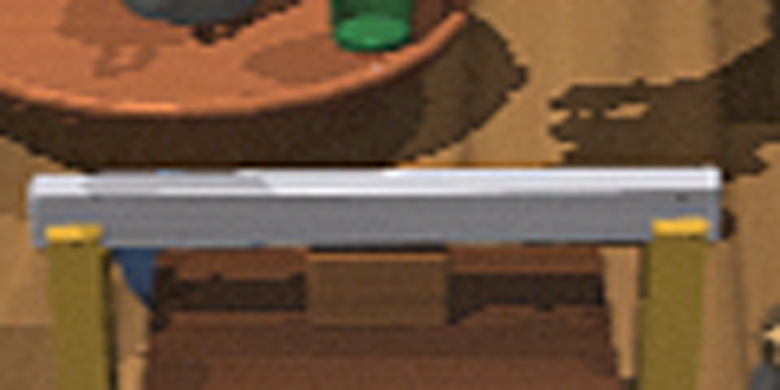

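View pics/e_t1.png

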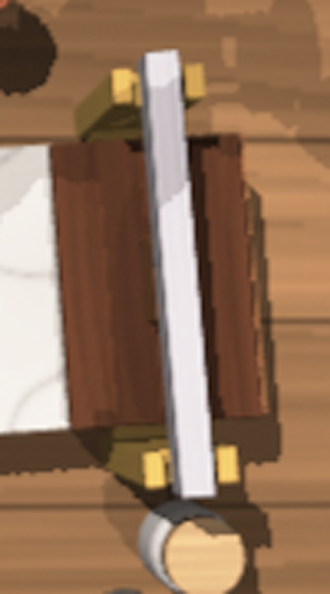

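```bash
python3 - <<'E'
from fitobj import *
from go import L
t=shot("top");s=shot("side")
T=lambda x,y:u(x,y,3.3,(310,130)); S=lambda x,y:u(x,y,6.5,(230,130))
a,b=.145,.011
obs=[(t,(a,b,.158),T(143,53)),(t,(a,-b,.158),T(177,50)),(t,(-a,-b,.158),T(213,493)),(t,(-a,b,.158),T(180,497)),
(s,(a,b,.158),S(32,195)),(s,(-a,b,.158),S(719,188)),(s,(a,-b,.158),S(33,174)),(s,(-a,-b,.158),S(719,168))]
q=fit(obs,[.56,-.165,.07]); print("bar in slab mm",L(q)*1000,q[2]-.0709)
for n in("glass_b","sugar_bowl","grout_jar","brush_cup"):
    r=cams.cut_out(s,n)[0]; print(n,r["score"],np.round(r["extent"],1))
E
```

```text
[ 0.5591 -0.1644  0.066 ]
[[0.0, -0.5], [-0.2, -0.2], [0.1, 1.1], [-0.2, 0.6], [-0.9, -0.1], [0.5, 0.0], [-0.3, -0.5], [-0.3, -0.5]]
bar in slab mm [  0.41382783 -89.28012676] -0.004940873212868235
glass_b 0.75 [195.8 248.9  24.4  36.6]
sugar_bowl 0.43 [249.6 171.9   6.    9. ]
grout_jar 0.68 [356.2 193.2  23.9  35.6]
brush_cup 0.84 [201.9 214.8  29.1  33.8]
```

Everything fits the goal: bar centred (0.4, −89 mm), lid seated, scraper upright, bystanders unmoved. Handing in.

```bash
python3 -c "
from cell import robot,telemetry
print(robot.hand_in()); print(telemetry.observe()['time'])"
```

```text
the job is handed in; nothing more can be done
None
the job is handed in; nothing more can be done
```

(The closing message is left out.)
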